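Swing a coffee cup home under the outlet

ROBOT

A 6-joint arm with a two-finger parallel gripper is mounted at the origin on the work surface. World frame = base frame: x ahead of the robot, y to its left, z up, the work surface at z = 0. Lengths are in m, angles in degrees, forces in N, time in s.
With the tool pointing down it reaches from about 0.4 to 0.825 m from the base axis. Payload 7 kg.
Tool frame: the origin (TCP) lies at the very end of the fingers, on their centre line; the grasp point (between the pads) lies 19 mm behind it; z points along the fingers, y is the line along which they close (so a half turn about z gives the same grasp; the last joint's range is limited). The gripper opens to 88 mm and grips with 3 to 60 N. Pads are 19 mm wide; open, the fingers measure 130 mm over their backs; the gripper's body (78 mm by 193 mm) begins 47 mm behind the grasp point.
Start: joints at [93.283, 20.546, 0.682, 0, -70.136, -16.507], TCP at [0.154, 0.657, 0.227] pointing down, gripper open.
Joint ranges: [-176.03, 176.03], [-82.01, 121.73], [-58.28, 71.71], [-173.87, 95.51], [-174.79, -0.11], [-173.66, 173.66]. Speed limits (degrees/s): [136.94, 136.94, 172.46, 180, 180, 180].

INTERFACE

Orientations are given as [roll, pitch, yaw] about the fixed x, y, z axes, in that order (R = Rz(yaw) Ry(pitch) Rx(roll)).
In Python, from plant import ctrl gives the robot as it stands.
- The arm moves only by the tool carry_out, never from a script. Its argument "deltas" is a list that holds one entry, the list of rows, each a list of 5 numbers: the shift along the tool's x, y, z scaled (see below), then the turn about the tool's z scaled (see below), then the opening, from -1 (shut) to 1 (fully open). A call has 1 to 5 rows; each row is the pose to reach, as a shift and turn from the pose commanded when the call began, along the tool's axes at that moment, turning the shorter way round; what a row does not reach only later rows make up. The controller multiplies each number of a shift by 20 cm and each number of a turn by 2 pi rad. A row lasts 1/10 s, in which the tool goes at most 50 mm and 8.59 degrees, less where a joint would pass 70% of its speed; a pose out of reach is approached as far as the arm can. A call with a number of a shift or a turn outside -1 to 1 is refused whole. A call with a gripper value outside its range is refused whole. The fingers move at their own pace and stop on an object; the grip force is fixed at half the most. Time passes only in rows, so rows that repeat a pose let the fingers close. It gives the time, the measured TCP pose, the force, the opening and the grip force at its end, in the units of the state.
- ctrl.get_obs(): the state, without advancing time (a new reading comes with each control period).
- ctrl.snapshot(name): name is "side" or "top"; returns a dict with "color" (480x640x3 uint8, red, green, blue), "camera_matrix" (3x3 intrinsics, pixels), "R" (3x3) and "t" (3): a world point X has camera coordinates R X + t. Camera axes: x right, y down, z forward; pixel columns grow to the right and rows downward; lengths in m; the calibration is good to about 2 mm. A picture is of the moment at which its call begins. There is no depth.
- ctrl.close_job(): hands the job in; it is judged then, once.
Trained networks look in a picture, given as the dict that the camera call returned (one of the last four; its "shot" number tells which), for a name from the list of things; names that differ only in an ending like _2 or _b are one class to them, and where a whole thing is asked for, a point or a joint stands for the part that bears it (a point fixed in the world has none). Each returns a list of dicts, best first, with "p" (0 to 1); they miss things now and then, are a little off and sometimes report something else, mostly with a low value. They report only what shows in the picture. A call takes as long as a camera call. They do not tell look-alikes from the thing itself.
- ctrl.search_frame(picture, name): "centre" ([column, row] in pixels, amid what is visible of it).
- ctrl.silhouettes(picture, name): "mask" (480x640 bool, what is visible of it) and "centre" ([column, row] in pixels, amid what is visible of it).
- ctrl.spot_point(picture, name): "centre" ([column, row] in pixels: a listed point, or the origin of a listed thing).
The state is a dict: "clock": time; "joint_pos": joint angles; "qvel": joint speeds; "tau": joint torques, N m; "tool_pos": TCP position; "orientation": TCP orientation; "force": force on the tool from outside, world axes, zero at the start; "moment": the same for the moment, N m; "opening": finger opening in m; "gripper_force": force on a finger pad.
Only numpy, scipy, OpenCV 4.12 (cv2) and the standard library are available. Lean on these libraries where they do the work, as an engineer would, in place of code of your own. Each camera call takes 0.05 s, during which the arm holds its last target. There are 200 camera calls.

TASK

Make a short coffee: stand the small steel cup upright on the round grid of the coffee machine's swung-out cup shelf, swing the shelf round its pivot pin until it is fully home and the cup is under the outlet, and then press the start button on top of the brew head right down and let it go. Do not let the cup fall over, do not press start before the cup is under the outlet, and leave everything else on the table where it is.

Things in the scene. Friction and masses are not known exactly. Their poses are not given: they have to be found in the camera images.
- cup_mid (a point): Centre, half-way up, of the small plain steel cup: round, open at the top, no handle, 58 mm across at the rim and 50 mm at the foot, 70 mm high, about 0.1 kg, wall 3 mm. It is the lowest and narrowest of the drinking vessels and stands upright on the table; its upright axis is z.
- machine: Coffee machine, fixed. Origin on the table straight below the outlet; z up, x inward from its front to its back, y 90 degrees counter-clockwise of x seen from above. Black body x 75 to 235 mm, y -95 to 95, up to z 320; bean hopper on it to z 385; water tank behind to x 307. Drip tray x -85 to 75, y -75 to 75, up to z 38.
- head_front (a point): Middle of the lower front edge of the steel brew head, x -80, y 0, z 220 mm in the machine's frame. The head overhangs drip tray and shelf: x -83 to 80, y -60 to 60, z 220 to 305 mm; below it is free air, open to the front and both sides.
- outlet (a point): Lower end of the coffee outlet, a 16 mm tube that hangs from the brew head, 198 mm above the table. With the shelf home it is straight above the centre of the round grid.
- cup_shelf (a joint): Angle of the cup shelf about the upright pivot pin: 0 fully home under the outlet (firm stop), growing as it swings out counter-clockwise seen from above, to 2.25 rad. It starts well swung out to the machine's -y side, stays where it is left and turns with light friction (0.1 Nm, 1 to 2 N at the lip). Shelf frame: origin at the pin, axes those of the machine turned counter-clockwise by this angle.
- shelf_pin (a point): On the axis of the fixed pivot pin (x 45, y -80 mm in the machine's frame) at the height of the shelf's top face, 105 mm. Pin cap 18 mm wide, up to 11 mm above the shelf. The shelf is a steel plate 6 mm thick, x -100 to 10, y -10 to 140 mm in the shelf frame.
- shelf_spot (a point): Centre of the round grid, 72 mm across, on the shelf's top face: x -45, y 80 mm in the shelf frame. The cup belongs here. The grid is flush, without a rim.
- shelf_lip (a point): Middle height (z 94 mm) of the outer face of the shelf's long front lip, which is turned down to z 83 mm: x -100, y 80 mm in the shelf frame, 55 mm from the grid's centre. Pushing it towards the shelf's +x swings the shelf home; a good place to push. When home it lies 25 mm behind the head's front, under the head.
- start_button_top (a point): Top of the start button when up: a round steel button 28 mm across in a black housing on top of the brew head. It is pressed straight down.
- start_button (a joint): Travel of the start button: 0 up, 0.006 m right down; a spring lifts it again (about 5 N right down).
- beaker_a: Tall red plastic beaker, 72 mm across, 115 mm high, light; a bystander. Origin at the centre of its foot.
- beaker_b: Another beaker like beaker_a; a bystander.
- mug: Large steel beaker without handle, 78 mm across, 100 mm high: too big for the shelf; a bystander. Origin at the centre of its foot.
- jug: Clear plastic water jug, 124 mm across, 190 mm high, with a handle; a bystander. Origin at the centre of its foot.
- sugar_jar: Glass jar with a steel cap, 70 mm across, 100 mm high, beside the machine; a bystander. Origin at the centre of its foot.
- tape: Roll of white tape lying flat, 68 mm across, 25 mm high; a bystander. Origin at the centre of its underside.
- bandage: Rolled bandage standing on end, 52 mm across, 75 mm high; a bystander. Origin at the centre of its underside.
Things that resemble listed ones, but are neither listed nor needed, are in the scene too. What is shaped like the part that bears cup_mid but red is not meant.

How it is judged:
By the outcome, as a careful person would: the job done as asked, in the order asked, and still so for the second after the job is handed in, with the robot touching nothing.
It also fails if it takes over 72 s, if anything falls off the work surface, if the arm or the gripper's body presses on something with over 40 N, if the wrist force passes 120 N, or if a joint passes its speed limit or range.

## Working session

There is one attempt and no reset: what is moved stays moved. The work goes in short steps, Python scripts to look and compute and a tool call to move; the robot and the scene stay as the last step left them, time stands still between calls to the robot, and variables do not carry over. Pictures are saved under pics/ and viewed, at most 10 in all, crops included, and the job is handed in when it is done.

Besides the shell and the picture viewer there is one more tool, called after "Call:" by a JSON object that holds its "api" and its "payload", one argument or row to a line. carry_out: Moves the arm, as the interface text tells. Its arguments: {"type":"object","properties":{"deltas":{"type":"array"}},"required":["deltas"]}

```bash
mkdir -p pics; ls
cat > h.py <<'E'
import numpy as np, cv2
from plant import ctrl
def save(s,n,box=None,k=1):
    c=s["color"][:,:,::-1]
    if box: c=c[box[1]:box[3],box[0]:box[2]]
    cv2.imwrite("pics/"+n,cv2.resize(c,None,fx=k,fy=k,interpolation=cv2.INTER_CUBIC))
def onz(s,p,z):
    R,t,K=map(np.array,(s["R"],s["t"],s["camera_matrix"]))
    d=R.T@np.linalg.inv(K)@[p[0],p[1],1]; o=-R.T@t
    return o+d*(z-o[2])/d[2]
def proj(s,X):
    R,t,K=map(np.array,(s["R"],s["t"],s["camera_matrix"]))
    c=K@(R@np.array(X)+t); return c[:2]/c[2]
def tri(ss,ps):
    P=[np.array(s["camera_matrix"])@np.c_[np.array(s["R"]),np.array(s["t"])] for s in ss]
    X=cv2.triangulatePoints(P[0],P[1],np.array(ps[0],float).reshape(2,1),np.array(ps[1],float).reshape(2,1))
    X=(X[:3]/X[3]).ravel()
    return X,[np.linalg.norm(proj(s,X)-p) for s,p in zip(ss,ps)]
E
python3 - <<'E'
from h import *
a=ctrl.snapshot("side");b=ctrl.snapshot("top")
save(a,"side0.png");save(b,"top0.png")
for n,s in(("side",a),("top",b)):
    print(n,"cam",np.round(-np.array(s["R"]).T@np.array(s["t"]),3))
    for k in["cup_mid","machine","head_front","outlet","shelf_pin","shelf_spot","shelf_lip","start_button_top","beaker_a","mug","jug","sugar_jar","tape","bandage"]:
        print(k,[(np.round(d["centre"]).tolist(),round(d["p"],2)) for d in ctrl.spot_point(s,k)[:4]])
o=ctrl.get_obs();print(o)
E
```

```text
pics
side cam [0.839 0.363 1.244]
cup_mid [([426.0, 321.0], 0.98), ([393.0, 289.0], 0.89), ([365.0, 225.0], 0.69), ([399.0, 258.0], 0.66)]
machine [([235.0, 217.0], 0.61)]
head_front [([212.0, 209.0], 0.9), ([301.0, 297.0], 0.58)]
outlet [([206.0, 178.0], 0.55)]
shelf_pin [([256.0, 193.0], 0.8)]
shelf_spot [([278.0, 208.0], 0.91)]
shelf_lip [([300.0, 207.0], 0.71)]
start_button_top [([203.0, 179.0], 0.57)]
beaker_a [([357.0, 336.0], 0.96)]
mug [([304.0, 300.0], 0.74)]
jug [([285.0, 358.0], 0.59), ([350.0, 264.0], 0.59)]
sugar_jar [([228.0, 295.0], 0.76), ([352.0, 264.0], 0.48), ([295.0, 205.0], 0.26)]
tape [([291.0, 260.0], 0.75)]
bandage [([439.0, 285.0], 0.77)]
top cam [0.391 0.082 1.151]
cup_mid [([327.0, 328.0], 0.89), ([268.0, 329.0], 0.88), ([249.0, 289.0], 0.85), ([202.0, 281.0], 0.61)]
machine [([445.0, 232.0], 0.75)]
head_front [([317.0, 219.0], 0.67), ([218.0, 334.0], 0.3), ([355.0, 242.0], 0.26)]
outlet [([444.0, 258.0], 0.49)]
shelf_pin [([442.0, 258.0], 0.78)]
shelf_spot [([404.0, 260.0], 0.6), ([314.0, 220.0], 0.2)]
shelf_lip [([388.0, 281.0], 0.76)]
start_button_top [(
[... 233 characters left out ...]
e [([217.0, 334.0], 0.75)]
{'clock': 1.5, 'joint_pos': array([ 9.32835803e+01,  2.05452277e+01,  6.82103176e-01, -7.41905638e-04,
       -7.01361989e+01, -1.65050025e+01]), 'qvel': array([ 0.10109402,  0.00195271,  0.06663256,  0.02839844,  0.03253037,
       -0.01243641]), 'tau': array([ 5.16483269e-04, -5.82386935e+01,  2.93300968e+01,  7.00289235e+00,
        1.23369199e-02, -2.69181567e-05]), 'tool_pos': array([0.15441299, 0.65707537, 0.2265728 ]), 'orientation': array([-1.79999550e+02,  8.61218759e-04, -1.32216743e+01]), 'force': array([-0.91585245,  0.34824633, -0.42918143]), 'moment': array([ 0.01788855,  0.04025642, -0.05467363]), 'gripper_force': 0.0, 'opening': 0.08757402127272067}
```

View pics/side0.png

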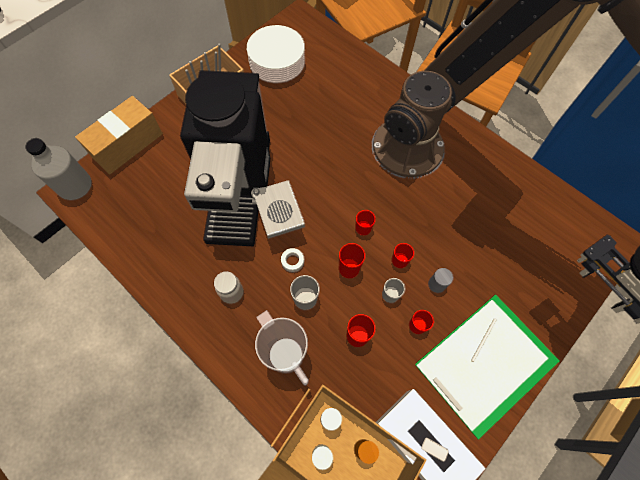

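View pics/top0.png

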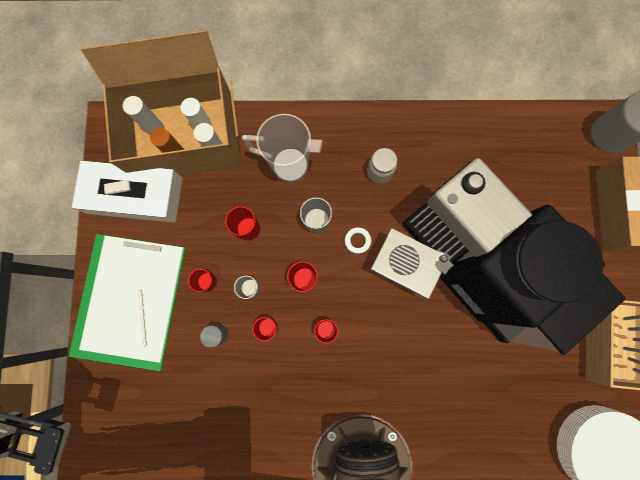

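Run:
```python
from h import *
from scipy.optimize import least_squares
a=ctrl.snapshot("side");b=ctrl.snapshot("top")
import pickle;pickle.dump((a,b),open("s0.pkl","wb"))
ca=cv2.resize(a["color"][145:265,170:310,::-1],None,fx=4,fy=4,interpolation=cv2.INTER_CUBIC)[:,:]
cup=np.vstack([cv2.resize(s["color"][y-30:y+30,x-30:x+30,::-1],None,fx=4,fy=4,interpolation=cv2.INTER_CUBIC) for s,x,y in((a,394,290),(b,246,288))])
cv2.imwrite("pics/crop1.png",np.hstack([ca,cup]))
cv2.imwrite("pics/crop2.png",cv2.resize(b["color"][145:305,365,:][:,None][:0] if 0 else b["color"][150:305,365:555,::-1],None,fx=4,fy=3.8,interpolation=cv2.INTER_CUBIC))
print("cup",tri((a,b),((393,289),(249,289))))
for n,p,q,in(("spot",(278,208),(404,260)),("lip",(300,207),(388,281)),("pin",(256,193),(442,258)),("btn",(203,179),(478,175)),("btn2",(205,182),(473,182))): print(n,tri((a,b),(p,q)))
m=lambda s,x,z:[ (np.round(d["centre"]).tolist(),round(d["p"],2)) for d in ctrl.silhouettes(s,x)[:4]]
print(m(a,"cup_mid",0),m(b,"cup_mid",0))
```

```text
cup (array([0.42758597, 0.28281293, 0.02934702]), [np.float64(0.4496077404746784), np.float64(0.5045756353389327)])
spot (array([ 0.49510413, -0.09874998,  0.11327969]), [np.float64(1.116027235162232), np.float64(1.3490999564514448)])
lip (array([ 0.44598561, -0.06102456,  0.10136417]), [np.float64(0.7449410447106286), np.float64(0.9076404294349266)])
pin (array([ 0.50039504, -0.19054972,  0.09423938]), [np.float64(0.20696821231741686), np.float64(0.25194151760734995)])
btn (array([ 0.6319418 , -0.19904708,  0.33117837]), [np.float64(1.9303868468185392), np.float64(2.3268765798576476)])
btn2 (array([ 0.62719083, -0.20073859,  0.30595842]), [np.float64(0.29526454276835784), np.float64(0.35659290359714846)])
[([394.0, 288.0], 0.92), ([404.0, 254.0], 0.87), ([360.0, 221.0], 0.56), ([421.0, 322.0], 0.55)] [([203.0, 278.0], 0.93), ([248.0, 287.0], 0.74), ([326.0, 331.0], 0.69), ([265.0, 329.0], 0.58)]
```

View pics/crop1.png

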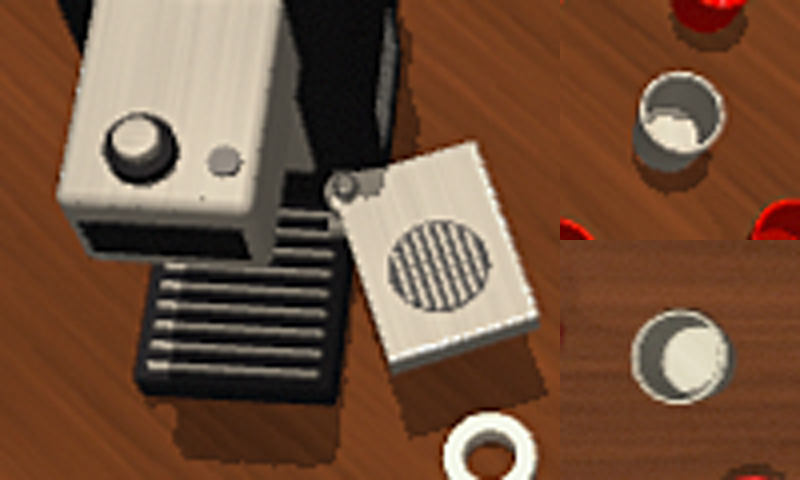

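View pics/crop2.png

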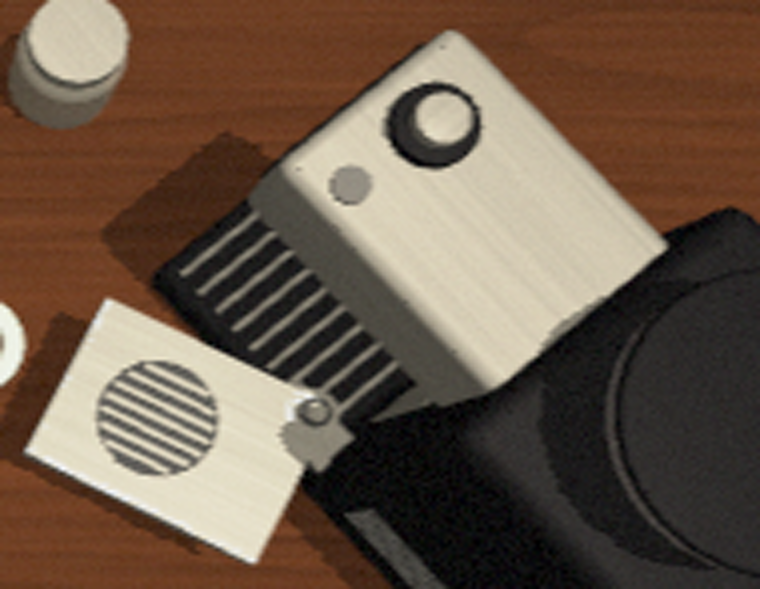

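The cup is the steel one at side (394,289) and top (247,288). Three things could be mistaken for it:
- Small red cups of the same shape: side (365,222), (403,255), (422,321); top (201,280), (264,328), (326,330).
- The big mug: side (304,292).
- The grey bandage: side (441,280), top (211,335).

The crop shows a plain steel cup, open and upright. The shelf's grid centre is at side (280,211) and top (404,260), its pin at (256,191) and (444,258), and the button at (204,179) and (476,181).

```bash
cat > fit.py <<'E'
from h import *
import pickle
from scipy.optimize import least_squares
a,b=pickle.load(open("s0.pkl","rb"))
S=lambda x,y:(a,(170+x/4-.0,145+y/4)); T=lambda x,y:(b,(365+x/4,150+y/3.8))
obs=[("m",(.045,-.08,.116),S(343,182)),("m",(.045,-.08,.116),T(315,410)),
("s",(-.045,.08,.105),S(439,265)),("s",(-.045,.08,.105),T(157,418)),
("s",(-.1,-.01,.105),S(476,143)),("s",(-.1,.14,.105),S(538,318)),("s",(.01,.14,.105),S(391,357)),
("s",(-.1,-.01,.105),T(255,563)),("s",(-.1,.14,.105),T(25,452)),("s",(.01,.14,.105),T(108,299)),
("m",(-.083,.06,.305),T(453,30)),("m",(.08,.06,.305),T(667,243)),("m",(-.083,-.06,.305),T(290,163)),("m",(-.083,.06,.305),S(60,198)),("m",(-.083,-.06,.305),S(255,212))]
rz=lambda t:np.array([[np.cos(t),-np.sin(t)],[np.sin(t),np.cos(t)]])
def world(p,k,X):
    X=np.array(X);q=X[:2]
    if k=="s": q=np.array([.045,-.08])+rz(p[3])@q
    return np.r_[p[:2]+rz(p[2])@q,X[2]]
def res(p): return np.concatenate([proj(s,world(p,k,X))-uv for k,X,(s,uv) in obs])
best=min((least_squares(res,[.55,-.2,y,1.5],loss="soft_l1") for y in np.arange(-3,3.1,1)),key=lambda r:r.cost)
p=best.x
E
python3 - <<'E'
from fit import *
print("m",p[:2],np.degrees(p[2]),"th",p[3]);print(np.round(res(p).reshape(-1,2),1).tolist())
for n,k,X in(("spot","s",(-.045,.08,.105)),("lip","s",(-.1,.08,.094)),("pin","m",(.045,-.08,.105)),("home spot","m",(0,0,.105)),("headfront","m",(-.08,0,.22))):print(n,world(p,k,X))
print("lip normal dir",rz(p[2]+p[3])@[1,0])
bt=[tri((a,b),((204,179.2),(475.75,181)))];print(bt)
print("btn in machine",rz(-p[2])@(bt[0][0][:2]-p[:2]))
# cup: rim ellipse centres, z=.07 (side: crop1 680,112 ; top: 683,357)
print(onz(a,(364+(680-560)/4,260+112/4),.07),onz(b,(216+(683-560)/4,258+(357-240)/4),.07))
for n,i,q in(("mug",(317,219),.0),("tape",(355,243),0),("bandage",(217,334),0),("beaker",(304,279),0),("sugar",(379,172),0),("redcup",(327,328),.035),("redcup",(203,279),.035),("redcup",(267,329),.035),("beaker2",(249,226),0)):print(n,onz(b,i,q)[:2])
E
```

```text
m [ 0.58349393 -0.22013507] -139.33348800251102 th 1.9473256048540635
[[0.8, -1.4], [0.1, 0.4], [0.1, -1.4], [-0.4, -0.2], [-0.3, -2.2], [0.1, -2.2], [-0.4, -0.5], [-0.8, 0.3], [-0.6, -0.4], [-0.5, -0.8], [-1.6, -4.3], [3.1, 1.0], [-5.7, -0.6], [-1.7, 0.3], [-0.3, -0.9]]
spot [ 0.49466897 -0.09702622  0.105     ]
lip [ 0.4459991  -0.07140897  0.094     ]
pin [ 0.49722832 -0.18877833  0.105     ]
home spot [ 0.58349393 -0.22013507  0.105     ]
headfront [ 0.64417515 -0.16800266  0.22      ]
lip normal dir [ 0.88490677 -0.46576819]
[(array([ 0.6261594 , -0.20243875,  0.31617748]), [np.float64(0.4211955931882895), np.float64(0.5100477776049768)])]
btn in machine [-0.04389431  0.01438024]
[0.43651159 0.28666303 0.07      ] [0.43113956 0.28010717 0.07      ]
mug [0.61342967 0.11134477]
tape [0.54933525 0.01155461]
bandage [0.31475786 0.36612438]
beaker [0.45513233 0.14462157]
sugar [ 0.74132945 -0.05444687]
redcup [0.33213556 0.08490465]
redcup [0.45308355 0.39759697]
redcup [0.32945621 0.23362888]
beaker2 [0.59483046 0.29100159]
```

```bash
cat > go.py <<'E'
import sys
from h import *
o=ctrl.get_obs(); x=np.array(o["tool_pos"]); yaw=o["orientation"][2]
v=[float(s) for s in sys.argv[1:]]
def rel(X,x=x,yaw=yaw):
    t=np.radians(yaw); d=np.array(X)-x
    return np.round(np.array([d[0]*np.cos(t)+d[1]*np.sin(t), d[0]*np.sin(t)-d[1]*np.cos(t), -d[2]])/.2,3).tolist()
if v:
    dy=(v[3]-yaw+180)%360-180 if len(v)>3 else 0
    print(rel(v[:3]),round(-dy/360,4))
print(round(o["clock"],2),np.round(x,4),round(yaw,2),"F",np.round(o["force"],1),"op",round(o["opening"],4),round(o["gripper_force"],1))
E
python3 go.py .434 .283 .2 -49.3
```

```text
[1.789, 1.501, 0.133] 0.1002
1.7 [0.1544 0.6571 0.2266] -13.22 F [-0.1 -0.3  0.1] op 0.0876 0.0
```

Call:
{"api": "carry_out", "payload": {
  "deltas": [
    [[0.9,0.75,0.07,0.1,1],[0.9,0.75,0.07,0.1,1],[0.9,0.75,0.07,0.1,1],[0.9,0.75,0.07,0.1,1],[0.9,0.75,0.07,0.1,1]]
  ]
}}

```text
clock: 2.2
tool_pos: [0.2965, 0.4673, 0.2127]
orientation: [-180.0, 0.0, -49.6]
force: [0.5, 0.8, 0.3]
opening: 0.0877
gripper_force: 0.0
```

```bash
python3 go.py .434 .283 .16 -49.3
```

```text
[1.148, 0.074, 0.264] -0.0008
2.2 [0.2965 0.4673 0.2127] -49.57 F [0.5 0.8 0.3] op 0.0877 0.0
```

Call:
{"api": "carry_out", "payload": {
  "deltas": [
    [[1.0,0.06,0.2,0,1],[1.0,0.06,0.2,0,1],[1.0,0.06,0.2,0,1],[1.0,0.06,0.2,0,1],[1.0,0.06,0.2,0,1]]
  ]
}}

```text
clock: 2.7
tool_pos: [0.4182, 0.3062, 0.1715]
orientation: [179.9, -0.0, -49.5]
force: [-0.2, 0.2, -0.1]
opening: 0.0877
gripper_force: 0.0
```

```bash
python3 - <<'E'
from h import *
a=ctrl.snapshot("side");b=ctrl.snapshot("top")
f=lambda s,x,y:cv2.resize(s["color"][max(y-60,0):y+60,x-50:x+50,::-1],None,fx=4,fy=4,interpolation=cv2.INTER_CUBIC)
cv2.imwrite("pics/g1.png",np.hstack([f(a,400,275),f(b,246,275)]))
o=ctrl.get_obs();print(o["tool_pos"],proj(a,o["tool_pos"]),proj(b,o["tool_pos"]))
E
python3 go.py .434 .283 .16 -49.3
```

```text
[0.41762428 0.30930867 0.17249391] [412.40126775 277.29218975] [224.89810191 291.66839648]
[0.153, 0.023, 0.062] -0.0002
2.8 [0.4176 0.3093 0.1725] -49.39 F [0.1 0.4 1.1] op 0.0876 0.0
```

View pics/g1.png

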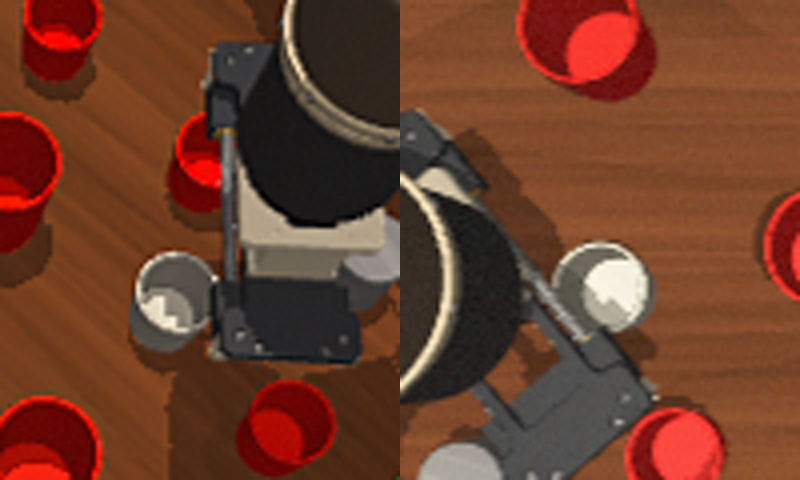

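The view shows the gripper's long body lying along the closing axis, clear of the beakers. The cup still stands at side (394,290) and top (246,287), so I'm going down onto it.

Call:
{"api": "carry_out", "payload": {
  "deltas": [
    [[0.155,0.02,0.06,0,1],[0.155,0.02,0.06,0,1],[0.155,0.02,0.3,0,1],[0.155,0.02,0.5,0,1],[0.155,0.02,0.5,0,1]]
  ]
}}

```text
clock: 3.3
tool_pos: [0.4313, 0.283, 0.0686]
orientation: [179.5, -0.1, -49.2]
force: [-0.2, -0.4, 0.7]
opening: 0.0876
gripper_force: 0.0
```

```bash
python3 go.py .434 .283 .035 -49.3
```

```text
[0.009, -0.01, 0.168] 0.0002
3.3 [0.4313 0.283  0.0686] -49.21 F [-0.2 -0.4  0.7] op 0.0876 0.0
```

Call:
{"api": "carry_out", "payload": {
  "deltas": [
    [[0,0,0.18,0,1],[0,0,0.18,0,1],[0,0,0.18,0,-1],[0,0,0.18,0,-1],[0,0,0.18,0,-1]]
  ]
}}

```text
clock: 3.8
tool_pos: [0.4348, 0.2856, 0.0385]
orientation: [-179.8, 0.0, -49.2]
force: [-0.2, -0.1, 0.0]
opening: 0.0692
gripper_force: 0.0
```

Call:
{"api": "carry_out", "payload": {
  "deltas": [
    [[0,0,0,0,-1],[0,0,0,0,-1],[0,0,0,0,-1],[0,0,0,0,-1]]
  ]
}}

```text
clock: 4.2
tool_pos: [0.4343, 0.2847, 0.0376]
orientation: [-179.9, 0.0, -49.2]
force: [-1.9, -1.2, 8.5]
opening: 0.056
gripper_force: 30.0
```

Call:
{"api": "carry_out", "payload": {
  "deltas": [
    [[0,0,-0.15,0,-1],[0,0,-0.4,0,-1],[0,0,-0.65,0,-1],[0,0,-0.85,0,-1],[0,0,-0.85,0,-1]]
  ]
}}

```text
clock: 4.7
tool_pos: [0.4365, 0.2866, 0.2131]
orientation: [-179.4, 0.1, -49.2]
force: [-0.4, 0.7, -1.8]
opening: 0.0565
gripper_force: 30.0
```

```bash
python3 go.py .495 -.097 .22 -59.3
```

```text
[1.643, 1.032, -0.035] 0.0281
4.7 [0.4365 0.2866 0.2131] -49.19 F [-0.4  0.7 -1.8] op 0.0565 30.0
```

Call:
{"api": "carry_out", "payload": {
  "deltas": [
    [[0.15,0.1,0,0,-1],[0.35,0.22,-0.02,0.01,-1],[0.55,0.35,-0.03,0.02,-1],[0.75,0.47,-0.03,0.028,-1],[0.9,0.56,-0.03,0.028,-1]]
  ]
}}

```text
clock: 5.2
tool_pos: [0.4663, 0.0726, 0.2124]
orientation: [180.0, 0.0, -59.4]
force: [0.5, 0.1, -1.2]
opening: 0.0563
gripper_force: 30.0
```

```bash
python3 go.py .495 -.097 .22 -59.3
```

```text
[0.803, 0.307, -0.038] -0.0004
5.2 [0.4663 0.0726 0.2124] -59.44 F [ 0.5  0.1 -1.2] op 0.0563 30.0
```

Call:
{"api": "carry_out", "payload": {
  "deltas": [
    [[0.25,0.1,-0.02,0,-1],[0.5,0.19,-0.03,0,-1],[0.7,0.27,-0.03,0,-1],[0.79,0.3,-0.03,0,-1],[0.79,0.3,-0.03,0,-1]]
  ]
}}

```text
clock: 5.7
tool_pos: [0.4955, -0.094, 0.2178]
orientation: [179.9, 0.0, -59.5]
force: [-0.8, 0.6, -2.0]
opening: 0.0564
gripper_force: 30.0
```

```bash
python3 - <<'E'
from fit import *
a=ctrl.snapshot("side");b=ctrl.snapshot("top")
f=lambda s,x,y:cv2.resize(s["color"][max(y-75,0):y+75,x-50:x+50,::-1],None,fx=4,fy=4,interpolation=cv2.INTER_CUBIC)
cv2.imwrite("pics/g2.png",np.hstack([f(a,280,200),f(b,400,250)]))
for n,s in(("s",a),("t",b)):
  print(n,[(np.round(d["centre"]).tolist(),round(d["p"],2)) for d in ctrl.spot_point(s,"cup_mid")[:4]],proj(s,ctrl.get_obs()["tool_pos"]))
E
python3 go.py .495 -.097 .15 -59.3
```

```text
s [([363.0, 226.0], 0.97), ([422.0, 321.0], 0.68), ([403.0, 256.0], 0.63), ([289.0, 360.0], 0.53)] [278.08596541 192.17870925]
t [([204.0, 280.0], 0.93), ([268.0, 328.0], 0.77)] [409.96088249 254.08179546]
[0.025, 0.018, 0.342] 0.0001
5.9 [ 0.4956 -0.0909  0.2183] -59.28 F [-0.1 -0.6 -1.2] op 0.0565 30.0
```

View pics/g2.png

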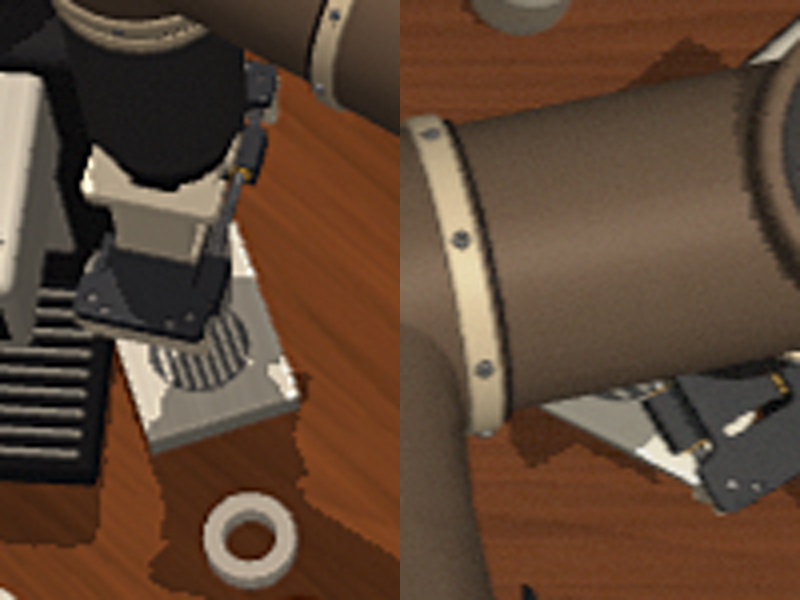

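The gripper is over the shelf and its body clears the head. The grid shows just under the fingers at crop (200,350), so I'm lowering the cup.

Call:
{"api": "carry_out", "payload": {
  "deltas": [
    [[0.015,0.01,0.12,0,-1],[0.015,0.01,0.24,0,-1],[0.015,0.01,0.33,0,-1],[0.015,0.01,0.36,0,-1],[0.015,0.01,0.36,0,-1]]
  ]
}}

```text
clock: 6.4
tool_pos: [0.4954, -0.0943, 0.1461]
orientation: [179.9, 0.0, -59.2]
force: [0.5, 0.4, -0.4]
opening: 0.0563
gripper_force: 30.0
```

Run:
```python
from h import *
X=[]
for i in range(3): ctrl.snapshot("side"); X.append(np.r_[ctrl.get_obs()["tool_pos"],ctrl.get_obs()["force"]])
print(np.round(X,4))
```

```text
[[ 0.496  -0.0944  0.147  -0.211   0.4725 -0.879 ]
 [ 0.4964 -0.0945  0.1475 -0.1029  0.0272  0.0255]
 [ 0.4965 -0.0946  0.1477 -0.3916 -0.1108 -0.6979]]
```

Call:
{"api": "carry_out", "payload": {
  "deltas": [
    [[0.006,0.014,0.008,0,-1],[0.006,0.014,0.015,0,-1],[0.006,0.014,0.02,0,-1],[0.006,0.014,0.02,0,-1]]
  ]
}}

```text
clock: 6.95
tool_pos: [0.494, -0.0976, 0.1427]
orientation: [-180.0, -0.0, -59.3]
force: [-0.3, -0.2, -0.2]
opening: 0.0561
gripper_force: 30.0
```

Call:
{"api": "carry_out", "payload": {
  "deltas": [
    [[0,0,0.005,0,-1],[0,0,0.005,0,-1]]
  ]
}}

```text
clock: 7.15
tool_pos: [0.4947, -0.0977, 0.1425]
orientation: [-179.9, -0.1, -59.3]
force: [-2.0, -0.8, 5.7]
opening: 0.0565
gripper_force: 30.0
```

Call:
{"api": "carry_out", "payload": {
  "deltas": [
    [[0,0,0,0,0.5],[0,0,0,0,1],[0,0,0,0,1],[0,0,0,0,1],[0,0,0,0,1]]
  ]
}}

```text
clock: 7.65
tool_pos: [0.4938, -0.0975, 0.1414]
orientation: [180.0, 0.0, -59.3]
force: [0.1, 0.1, -0.4]
opening: 0.0865
gripper_force: 0.0
```

Call:
{"api": "carry_out", "payload": {
  "deltas": [
    [[0,0,-0.1,0,1],[0,0,-0.3,0,1],[0,0,-0.5,0,1],[0,0,-0.6,0,1],[0,0,-0.6,0,1]]
  ]
}}

```text
clock: 8.15
tool_pos: [0.4956, -0.0975, 0.265]
orientation: [-179.7, -0.2, -59.3]
force: [-0.2, 0.1, -0.6]
opening: 0.0879
gripper_force: 0.0
```

```bash
cat > path.py <<'E'
from fit import *
# tool centre (machine frame) for end-face push; finger block 42 x 19 mm, long side along machine x
def centre(th,xs=-.092,gap=0):
    n=rz(th)@[0,1]; c=np.array([.045,-.08])+rz(th)@[xs,-.01]-n*gap
    return c-np.array([-.021*np.sign(np.sin(th)+1e-9),.0095*np.sign(np.cos(th))])
W=lambda q:p[:2]+rz(p[2])@q
if __name__=="__main__":
    for d in (111.6,111.6,100,90,89,75,60,45,30,20,10,5,0): 
        q=centre(np.radians(d)); print(d,np.round(q,4),np.round(W(q),4),round(float(np.linalg.norm(W(q))),3))
    print("entry",centre(p[3],gap=.02),W(centre(p[3],gap=.02)))
E
python3 path.py; python3 go.py .45 .0 .25 -49.3
```

```text
111.6 [ 0.1092 -0.1524] [ 0.4014 -0.1757] 0.438
111.6 [ 0.1092 -0.1524] [ 0.4014 -0.1757] 0.438
100 [ 0.0918 -0.1594] [ 0.41   -0.1591] 0.44
90 [ 0.076  -0.1815] [ 0.4076 -0.132 ] 0.428
89 [ 0.0744 -0.1817] [ 0.4087 -0.1308] 0.429
75 [ 0.0518 -0.181 ] [ 0.4262 -0.1167] 0.442
60 [ 0.0287 -0.1742] [ 0.4483 -0.1067] 0.461
45 [ 0.008  -0.1616] [ 0.4721 -0.1028] 0.483
30 [-0.0087 -0.1442] [ 0.4961 -0.1051] 0.507
20 [-0.017  -0.1304] [ 0.5115 -0.1102] 0.523
10 [-0.0229 -0.1153] [ 0.5257 -0.1178] 0.539
5 [-0.0248 -0.1075] [ 0.5322 -0.1225] 0.546
0 [-0.026  -0.0995] [ 0.5384 -0.1277] 0.553
entry [ 0.12772634 -0.14502422] [ 0.39210576 -0.19336551]
[-0.536, -0.053, 0.075] -0.0277
8.15 [ 0.4956 -0.0975  0.265 ] -59.28 F [-0.2  0.1 -0.6] op 0.0879 0.0
```

```bash
python3 - <<'E'
from path import *
for g in(.01,):print(W(centre(p[3],-.096,g)),centre(p[3],-.096,g))
E
python3 go.py .396 -.178 .25 -49.3
```

```text
[ 0.39322381 -0.18265337] [ 0.11989766 -0.15242095]
[0.092, 0.634, 0.075] -0.0277
8.15 [ 0.4956 -0.0975  0.265 ] -59.28 F [-0.2  0.1 -0.6] op 0.0879 0.0
```

Call:
{"api": "carry_out", "payload": {
  "deltas": [
    [[0.0,0.1,0,-0.015,-1],[0.03,0.25,0,-0.028,-1],[0.06,0.45,0.03,-0.028,-1],[0.09,0.6,0.05,-0.028,-1],[0.106,0.66,0.07,-0.028,-1]]
  ]
}}

```text
clock: 8.65
tool_pos: [0.3889, -0.184, 0.2468]
orientation: [180.0, 0.0, -49.3]
force: [0.6, -0.0, -0.2]
opening: 0.0531
gripper_force: 0.0
```

```bash
python3 - <<'E'
from fit import *
a=ctrl.snapshot("side");b=ctrl.snapshot("top")
f=lambda s,x,y:cv2.resize(s["color"][max(y-75,0):y+75,x-50:x+50,::-1],None,fx=4,fy=4,interpolation=cv2.INTER_CUBIC)
cv2.imwrite("pics/g3.png",np.hstack([f(a,280,200),f(b,400,250)]))
for n,s in(("s",a),("t",b)):
  print(n,[(np.round(d["centre"]).tolist(),round(d["p"],2)) for d in ctrl.spot_point(s,"cup_mid")[:4]],"want",proj(s,world(p,"s",(-.045,.08,.14))),"rim",proj(s,world(p,"s",(-.045,.08,.175))))
E
python3 go.py .393 -.183 .095 -49.3
```

```text
s [([362.0, 222.0], 0.88), ([279.0, 203.0], 0.82), ([423.0, 320.0], 0.66), ([405.0, 256.0], 0.6)] want [278.92857006 204.28111774] rim [277.99489285 198.38020155]
t [([269.0, 331.0], 0.88), ([204.0, 278.0], 0.86), ([408.0, 261.0], 0.74), ([326.0, 329.0], 0.63)] want [406.4053606  258.30562087] rim [409.17992354 256.68823123]
[0.004, -0.006, 0.762] 0.0001
8.85 [ 0.3916 -0.1831  0.2474] -49.26 F [1.  0.4 0.3] op 0.0373 0.0
```

View pics/g3.png

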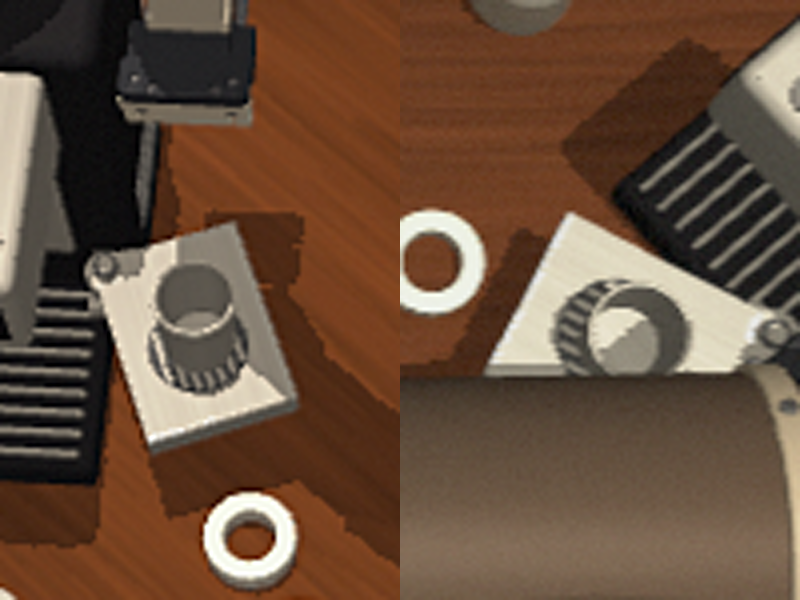

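The side view shows the cup upright and centred on the grid, with its rim at (278.5,199.5) against the predicted (278,198.4). Next I go down beside the shelf's inner end face, because the lip ends up under the head, where the gripper body can't follow.

Call:
{"api": "carry_out", "payload": {
  "deltas": [
    [[0,0,0.2,0,-1],[0,0,0.4,0,-1],[0,0,0.6,0,-1],[0,0,0.75,0,-1],[0,0,0.8,0,-1]]
  ]
}}

```text
clock: 9.35
tool_pos: [0.3901, -0.1824, 0.0848]
orientation: [179.8, 0.2, -49.2]
force: [-0.0, -0.3, 0.6]
opening: 0.001
gripper_force: 0.0
```

```bash
cat > mv.py <<'E'
import sys
from path import *
o=ctrl.get_obs();x=np.array(o["tool_pos"]);t=np.radians(o["orientation"][2])
xs=float(sys.argv[1]);print(round(o["clock"],2),np.round(x,4),round(np.degrees(t),2),"F",np.round(o["force"],1),"machine",np.round(rz(-p[2])@(x[:2]-p[:2]),4),round(o["opening"],3))
for d in sys.argv[2:]:
    w=W(centre(np.radians(float(d)),xs));e=w-x[:2]
    print(d,np.round(w,4),[round(float(e@[np.cos(t),np.sin(t)]/.2),3),round(float(e@[np.sin(t),-np.cos(t)]/.2),3),round((x[2]-.089)/.2,3)])
E
python3 mv.py -.096 111.6 106 100 95 91
```

```text
9.35 [ 0.3901 -0.1824  0.0848] -49.19 F [-0.  -0.3  0.6] machine [ 0.1221 -0.1546] 0.001
111.6 [ 0.3979 -0.1738] [-0.007, -0.057, np.float64(-0.021)]
106 [ 0.4018 -0.1653] [-0.027, -0.1, np.float64(-0.021)]
100 [ 0.4069 -0.1566] [-0.043, -0.148, np.float64(-0.021)]
95 [ 0.4118 -0.1497] [-0.053, -0.189, np.float64(-0.021)]
91 [ 0.4162 -0.1446] [-0.058, -0.222, np.float64(-0.021)]
```

```bash
python3 - <<'E'
s=open("path.py").read().replace("return c-np.array([-.021*np.sign(np.sin(th)+1e-9),.0095*np.sign(np.cos(th))])","return c-np.array([-.021,.0095*np.clip((92-np.degrees(th))/20,-1,1)])")
open("path.py","w").write(s)
E
python3 mv.py -.094 108 103 98 93 88 83 78 ; python3 path.py
```

```text
9.35 [ 0.3901 -0.1824  0.0848] -49.19 F [-0.  -0.3  0.6] machine [ 0.1221 -0.1546] 0.001
108 [ 0.4008 -0.1679] [-0.02, -0.088, np.float64(-0.021)]
103 [ 0.4031 -0.1588] [-0.047, -0.126, np.float64(-0.021)]
98 [ 0.406  -0.1501] [-0.071, -0.166, np.float64(-0.021)]
93 [ 0.4095 -0.1417] [-0.091, -0.206, np.float64(-0.021)]
88 [ 0.4135 -0.1339] [-0.107, -0.247, np.float64(-0.021)]
83 [ 0.4181 -0.1265] [-0.12, -0.288, np.float64(-0.021)]
78 [ 0.4231 -0.1197] [-0.13, -0.33, np.float64(-0.021)]
111.6 [ 0.1092 -0.1525] [ 0.4013 -0.1756] 0.438
111.6 [ 0.1092 -0.1525] [ 0.4013 -0.1756] 0.438
100 [ 0.0918 -0.1651] [ 0.4063 -0.1548] 0.435
90 [ 0.076 -0.173] [ 0.4131 -0.1385] 0.436
89 [ 0.0744 -0.1736] [ 0.4139 -0.1369] 0.436
75 [ 0.0518 -0.1795] [ 0.4272 -0.1177] 0.443
60 [ 0.0287 -0.1742] [ 0.4483 -0.1067] 0.461
45 [ 0.008  -0.1616] [ 0.4721 -0.1028] 0.483
30 [-0.0087 -0.1442] [ 0.4961 -0.1051] 0.507
20 [-0.017  -0.1304] [ 0.5115 -0.1102] 0.523
10 [-0.0229 -0.1153] [ 0.5257 -0.1178] 0.539
5 [-0.0248 -0.1075] [ 0.5322 -0.1225] 0.546
0 [-0.026  -0.0995] [ 0.5384 -0.1277] 0.553
entry [ 0.12772634 -0.14522678] [ 0.39197375 -0.19321186]
```

Call:
{"api": "carry_out", "payload": {
  "deltas": [
    [[-0.01,-0.05,-0.015,0,-1],[-0.02,-0.088,-0.015,0,-1],[-0.047,-0.126,-0.015,0,-1],[-0.071,-0.166,-0.015,0,-1],[-0.091,-0.206,-0.015,0,-1]]
  ]
}}

```text
clock: 9.85
tool_pos: [0.4112, -0.1415, 0.0914]
orientation: [-179.9, -0.1, -49.2]
force: [-1.0, -0.7, 1.2]
opening: 0.0004
gripper_force: 0.3
```

```bash
cat > ang.py <<'E'
from path import *
s=ctrl.snapshot("side")
r=ctrl.spot_point(s,"shelf_spot")[:2]; c=ctrl.spot_point(s,"cup_mid")[:4]
from scipy.optimize import minimize_scalar
for n,l,X in(("spot",r,(-.045,.08,.105)),("cup",c,(-.045,.08,.14))):
    for d in l:
        f=lambda t:np.linalg.norm(proj(s,world(np.r_[p[:3],t],"s",X))-d["centre"])
        t=min(np.linspace(-.2,2.2,481),key=f); 
        if f(t)<8: print(n,round(d["p"],2),"th deg",round(np.degrees(t),1),"err px",round(f(t),1))
E
python3 ang.py; python3 mv.py -.094 88 83 78 73 68 63
```

```text
spot 0.75 th deg 90.2 err px 1.7
cup 0.8 th deg 101.1 err px 4.4
10.0 [ 0.411  -0.1417  0.091 ] -49.15 F [-0.1 -0.2  0.7] machine [ 0.0797 -0.1719] 0.001
88 [ 0.4135 -0.1339] [-0.022, -0.035, np.float64(0.01)]
83 [ 0.4181 -0.1265] [-0.034, -0.076, np.float64(0.01)]
78 [ 0.4231 -0.1197] [-0.044, -0.118, np.float64(0.01)]
73 [ 0.4285 -0.1135] [-0.049, -0.158, np.float64(0.01)]
68 [ 0.4355 -0.1094] [-0.042, -0.198, np.float64(0.01)]
63 [ 0.4432 -0.1063] [-0.029, -0.237, np.float64(0.01)]
```

Call:
{"api": "carry_out", "payload": {
  "deltas": [
    [[-0.02,-0.038,0.01,0,-1],[-0.034,-0.076,0.01,0,-1],[-0.044,-0.118,0.01,0,-1],[-0.049,-0.158,0.01,0,-1],[-0.042,-0.198,0.01,0,-1]]
  ]
}}

```text
clock: 10.5
tool_pos: [0.4355, -0.1096, 0.0887]
orientation: [-180.0, -0.0, -49.2]
force: [-1.5, 0.2, 3.1]
opening: 0.0002
gripper_force: 0.0
```

```bash
python3 ang.py; python3 mv.py -.094 63 58 53 48 43 38
```

```text
spot 0.95 th deg 64.2 err px 2.9
cup 0.94 th deg 75.9 err px 7.4
10.65 [ 0.4353 -0.1099  0.0882] -49.2 F [-0.8 -0.3  0. ] machine [ 0.0406 -0.1802] 0.001
63 [ 0.4432 -0.1063] [0.012, -0.042, np.float64(-0.004)]
58 [ 0.4511 -0.1038] [0.029, -0.08, np.float64(-0.004)]
53 [ 0.4591 -0.1021] [0.048, -0.116, np.float64(-0.004)]
48 [ 0.4673 -0.101 ] [0.071, -0.15, np.float64(-0.004)]
43 [ 0.4755 -0.1007] [0.097, -0.183, np.float64(-0.004)]
38 [ 0.4838 -0.1011] [0.125, -0.212, np.float64(-0.004)]
```

Run:
```python
from path import *
s=ctrl.snapshot("side"); 
save(s,"g4.png",(190,140,340,250),5)
q=np.r_[p[:3],np.radians(67)]
for X in((-.045,.08,.105),(-.045,.08,.175),(-.1,.14,.105),(-.1,-.01,.105)): print(((proj(s,world(q,"s",X))-[190,140])*5).round())
print([(d["centre"],d["p"]) for d in ctrl.spot_point(s,"cup_mid")],[(d["centre"],d["p"]) for d in ctrl.silhouettes(s,"cup_mid")])
```

```text
[337. 397.]
[322. 342.]
[372. 525.]
[496. 308.]
[([261.4, 217.4], 0.89), ([364.3, 224.1], 0.88), ([402.4, 254.1], 0.82), ([421.5, 324.9], 0.69)] [([423.8, 323.3], 0.89), ([261.4, 216.2], 0.75), ([361.0, 220.7], 0.68), ([401.8, 255.1], 0.6)]
```

View pics/g4.png

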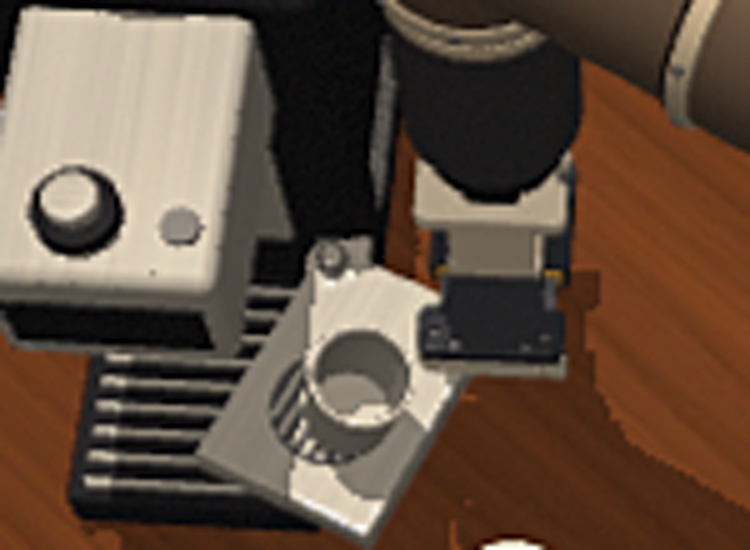

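The shelf is at about 67°, but the cup has lagged roughly 20 mm towards the lip: its rim is at crop (359,375) where about (322,349) was expected. It is still upright on the plate. I'll measure the slip, nudge the cup back with the closed fingers, then push much more gently.

```bash
cat > cup.py <<'E'
import sys
from path import *
# side picture only: pixel bias of the side view against the fit (rows ~ -1.4)
def theta(s,picks,bias=(-.3,1.5)):
    f=lambda t:np.concatenate([proj(s,world(np.r_[p[:3],t[0]],"s",X))+bias-uv for X,uv in picks])
    r=least_squares(f,[1.1]);return r.x[0],np.abs(r.fun).max()
def toshelf(w,th): return rz(-th)@(rz(-p[2])@(np.array(w)[:2]-p[:2])-[.045,-.08])
E
python3 - <<'E'
from cup import *
s=a
P=lambda x,y:(190+x/5,140+y/5)
th,e=theta(s,[((-.1,.14,.105),P(370,538)),((.01,.14,.105),P(200,448)),((-.045,.08,.105),P(330,408))])
print("theta",np.degrees(th),e)
uv=np.array(P(359,375))-[.5,1.1]; w=onz(s,uv,.175); print("cup",w,"shelf",toshelf(w,th),"machine",rz(-p[2])@(w[:2]-p[:2]))
n=rz(p[2]+th)
for xs in(-.105,-.081,-.079,-.077): print(xs,p[:2]+rz(p[2])@(np.array([.045,-.08])+rz(th)@[xs,.08]))
E
python3 go.py .435 -.109 .15
```

```text
theta 66.49549809373836 1.0533723564874435
cup [ 0.55837409 -0.09611879  0.175     ] shelf [-0.07049124  0.08576468] machine [-0.06176207 -0.11043772]
-0.105 [ 0.54268343 -0.06484757]
-0.081 [ 0.54976522 -0.08777895]
-0.079 [ 0.55035537 -0.0896899 ]
-0.077 [ 0.55094552 -0.09160084]
[-0.003, -0.006, -0.309] 0.0
10.8 [ 0.4345 -0.1103  0.0882] -49.24 F [-0.5 -0.3  0.8] op 0.0009 0.0
```

```bash
cat > mm.py <<'E'
import sys
from path import *
# args: x,y,z in machine mm -> scaled tool shifts from the present pose
o=ctrl.get_obs();x=np.array(o["tool_pos"]);t=np.radians(o["orientation"][2])
print(round(o["clock"],2),"machine mm",np.round(1e3*(rz(-p[2])@(x[:2]-p[:2])),1),round(1e3*x[2],1),"yaw",round(np.degrees(t),2),"F",np.round(o["force"],1))
for s in sys.argv[1:]:
    q=np.array([float(v) for v in s.split(",")])/1e3
    e=W(q[:2])-x[:2]
    print(s,[round(float(v/.2),3) for v in(e@[np.cos(t),np.sin(t)],e@[np.sin(t),-np.cos(t)],x[2]-q[2])],"reach",round(float(np.linalg.norm(W(q[:2]))),3))
E
python3 mm.py 46,-182,88 46,-182,200 0,-160,200 -60,-140,200 -125,-113,200
```

```text
10.8 machine mm [  41.4 -180.4] 88.2 yaw -49.24 F [-0.5 -0.3  0.8]
46,-182,88 [-0.008, 0.023, 0.001] reach 0.444
46,-182,200 [-0.008, 0.023, -0.559] reach 0.444
0,-160,200 [0.102, -0.207, -0.559] reach 0.489
-60,-140,200 [0.203, -0.507, -0.559] reach 0.543
-125,-113,200 [0.338, -0.832, -0.559] reach 0.607
```

Call:
{"api": "carry_out", "payload": {
  "deltas": [
    [[-0.008,0.025,0,0,-1],[-0.008,0.025,-0.2,0,-1],[-0.008,0.025,-0.4,0,-1],[-0.008,0.025,-0.56,0,-1],[-0.008,0.025,-0.56,0,-1]]
  ]
}}

```text
clock: 11.3
tool_pos: [0.4323, -0.1125, 0.205]
orientation: [-179.6, -0.3, -49.2]
force: [0.0, -0.1, -0.4]
opening: 0.0003
gripper_force: 0.0
```

Call:
{"api": "carry_out", "payload": {
  "deltas": [
    [[0.11,-0.23,0,0,-1],[0.21,-0.45,0,0,-1],[0.3,-0.7,0,0,-1],[0.345,-0.855,0,0,-1],[0.345,-0.855,0,0,-1]]
  ]
}}

```text
clock: 11.8
tool_pos: [0.6074, -0.0516, 0.1982]
orientation: [179.9, 0.0, -49.2]
force: [-0.9, -0.8, -0.8]
opening: 0.0006
gripper_force: 0.0
```

```bash
python3 - <<'E'
from h import *
s=ctrl.snapshot("side");t=ctrl.snapshot("top")
for q in(s,t): print([(np.round(d["centre"],1).tolist(),round(d["p"],2)) for d in ctrl.spot_point(q,"cup_mid")[:5]],[(np.round(d["centre"],1).tolist(),round(d["p"],2)) for d in ctrl.spot_point(q,"shelf_spot")[:2]])
E
python3 mm.py -125,-113,114
```

```text
[([419.0, 320.6], 0.58), ([403.1, 256.6], 0.56), ([362.2, 223.9], 0.53), ([353.9, 264.3], 0.33)] [([355.9, 336.5], 0.36)]
[([267.3, 331.1], 0.81), ([203.1, 275.8], 0.77), ([414.5, 232.6], 0.69)] [([413.9, 234.2], 0.88)]
12.1 machine mm [-124.1 -113.3] 200.8 yaw -49.25 F [-0.1  0.5  0.5]
-125,-113,114 [0.001, -0.004, 0.434] reach 0.607
```

Call:
{"api": "carry_out", "payload": {
  "deltas": [
    [[0,0,0.15,0,-1],[0,0,0.3,0,-1],[0,0,0.4,0,-1],[0,0,0.435,0,-1],[0,0,0.435,0,-1]]
  ]
}}

```text
clock: 12.6
tool_pos: [0.6041, -0.0532, 0.1133]
orientation: [179.9, 0.0, -49.2]
force: [-0.1, -0.4, 0.8]
opening: 0.0006
gripper_force: 0.0
```

```bash
python3 - <<'E'
from cup import *
w=onz(b,(414.5,232.6),.14);print("cup top-view",toshelf(w,np.radians(66.5)),rz(-p[2])@(w[:2]-p[:2]))
t=ctrl.snapshot("top");cv2.imwrite("pics/g5.png",cv2.resize(t["color"][170:310,360:510,::-1],None,fx=5,fy=5*.85,interpolation=cv2.INTER_CUBIC))
for X in((-.045,.08,.105),(-.0705,.0858,.175)): print((proj(t,world(np.r_[p[:3],np.radians(66.5)],"s",X))-[360,170])*[5,4.25])
E
python3 mm.py -92,-112,114
```

```text
cup top-view [-0.05161433  0.07558096] [-0.04489345 -0.0971956 ]
[268.50083583 265.13031481]
[240.06584613 247.55196524]
12.65 machine mm [-125.1 -112.8] 114.4 yaw -49.22 F [-0.6  0.5  0.4]
-92,-112,114 [0.004, 0.165, 0.002] reach 0.585
```

View pics/g5.png

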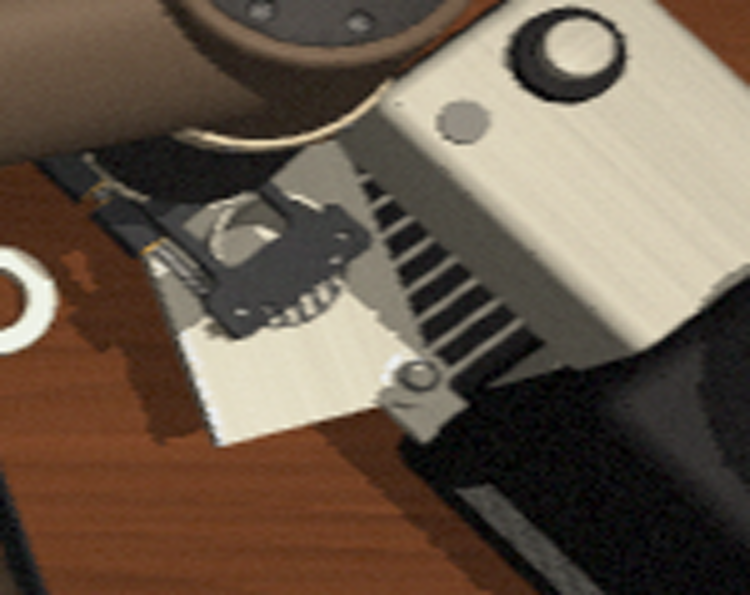

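The top view shows the cup under the gripper, upright, with the grid's lower part at crop (300,305). The gripper clears the head. I'll push the cup slowly along machine +x.

Call:
{"api": "carry_out", "payload": {
  "deltas": [
    [[0,0.03,0,0,-1],[0,0.06,0,0,-1],[0,0.09,0,0,-1],[0,0.12,0,0,-1],[0,0.14,0,0,-1]]
  ]
}}

```text
clock: 13.15
tool_pos: [0.5877, -0.0704, 0.1172]
orientation: [-179.5, -0.3, -49.1]
force: [5.0, 9.9, 18.6]
opening: 0.0004
gripper_force: 9.7
```

Call:
{"api": "carry_out", "payload": {
  "deltas": [
    [[0,0.01,0,0,-1],[0,0.015,0,0,-1],[0,-0.05,0,0,-1],[0,-0.12,0,0,-1],[-0.1,-0.15,0,0,-1]]
  ]
}}

```text
clock: 13.65
tool_pos: [0.5947, -0.0365, 0.1131]
orientation: [180.0, -0.0, -49.3]
force: [-0.5, -0.1, -0.7]
opening: 0.0
gripper_force: 0.0
```

```bash
python3 mm.py -125,-160,200 -43,-165,200 -43,-165,114 -43,-122,114
```

```text
13.65 machine mm [-128.1 -132. ] 113.1 yaw -49.29 F [-0.5 -0.1 -0.7]
-125,-160,200 [-0.14, 0.016, -0.435] reach 0.574
-43,-165,200 [-0.165, 0.425, -0.435] reach 0.513
-43,-165,114 [-0.165, 0.425, -0.005] reach 0.513
-43,-122,114 [0.05, 0.426, -0.005] reach 0.546
```

Call:
{"api": "carry_out", "payload": {
  "deltas": [
    [[-0.14,0,-0.15,0,-1],[-0.2,0.1,-0.35,0,-1],[-0.25,0.3,-0.43,0,-1],[-0.28,0.5,-0.43,0,-1],[-0.29,0.7,-0.43,0,-1]]
  ]
}}

```text
clock: 14.15
tool_pos: [0.448, -0.084, 0.1998]
orientation: [-180.0, 0.0, -49.2]
force: [0.2, -1.6, 0.1]
opening: 0.0001
gripper_force: 0.0
```

Run:
```python
from cup import *
import pickle
s=ctrl.snapshot("side");t=ctrl.snapshot("top")
o=ctrl.get_obs();print(o["tool_pos"],o["force"])
pickle.dump((s,t),open("s1.pkl","wb"))
for n,q in(("s",s),("t",t)):
    for d in ctrl.spot_point(q,"cup_mid")[:5]: 
        w=onz(q,np.array(d["centre"])-([0,-1.0] if n=="s" else [0,0]),.14); 
        if w[1]<.05: print(n,"cup",np.round(d["centre"],1),round(d["p"],2),"machine",np.round(1e3*(rz(-p[2])@(w[:2]-p[:2]))))
    for k,z in(("shelf_spot",.105),("shelf_lip",.094),("shelf_pin",.105)):
      for d in ctrl.spot_point(q,k)[:1]: w=onz(q,d["centre"],z);print(n,k,round(d["p"],2),np.round(d["centre"],1),np.round(1e3*(rz(-p[2])@(w[:2]-p[:2]))))
    for d in ctrl.silhouettes(q,"cup_mid")[:5]:
        x,y,w,h=cv2.boundingRect(d["mask"].astype(np.uint8)); print(n,"mask",x,y,w,h,round(d["p"],2))
```

```text
[ 0.44555745 -0.08545399  0.19952223] [ 1.21298314 -0.82461041  0.94696837]
s cup [257.9 216.2] 0.71 machine [-56. -97.]
s shelf_spot 0.74 [213.9 210.9] [-26.  36.]
s shelf_lip 0.66 [273.4 228.6] [ -67. -137.]
s shelf_pin 0.95 [253.3 192. ] [ 41. -70.]
s mask 392 243 22 25 0.76
s mask 355 210 20 25 0.75
s mask 409 310 24 24 0.74
s mask 281 249 23 22 0.63
s mask 246 203 22 28 0.58
t cup [411.7 229.5] 0.95 machine [-54. -97.]
t shelf_spot 0.93 [414.7 234.8] [-40. -91.]
t shelf_lip 0.81 [389.  238.7] [ -74. -142.]
t shelf_pin 0.57 [291.5 161.1] [-372. -197.]
t mask 400 216 29 24 0.89
t mask 253 321 13 20 0.56
t mask 188 269 28 24 0.55
t mask 384 158 241 197 0.35
```

Run:
```python
import pickle
from cup import *
s,t=pickle.load(open("s1.pkl","rb"))
f=lambda q,x,y:cv2.resize(q["color"][y:y+100,x:x+80,::-1],None,fx=5,fy=5,interpolation=cv2.INTER_CUBIC)
cv2.imwrite("pics/g6.png",np.hstack([f(s,220,165),f(t,380,190)]))
```

```text
(no output)
```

View pics/g6.png

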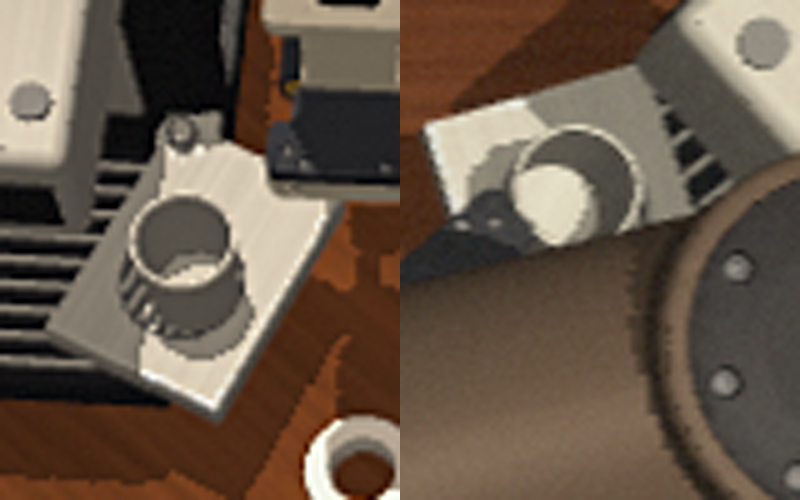

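The cup stands upright in both views, with its rim at side (256,214) and top (416,228), close to the grid centre. I'll compute the remaining offset.

```bash
python3 - <<'E'
import pickle
from cup import *
s,t=pickle.load(open("s1.pkl","rb"))
pk=[(s,(-.1,.14,.105),(263.4,247.7)),(s,(.01,.14,.105),(229.4,230)),(s,(-.1,-.01,.105),(289,206.6)),(t,(-.1,.14,.105),(385,215)),(t,(.01,.14,.105),(427,203.6))]
bias={id(s):np.array([-.3,1.5]),id(t):np.zeros(2)}
f=lambda v:np.concatenate([proj(q,world(np.r_[p[:3],v[0]],"s",X))+bias[id(q)]-uv for q,X,uv in pk])
r=least_squares(f,[1.1]);th=r.x[0];print("theta",np.degrees(th),np.round(r.fun,1))
for q,uv in((s,(256-.5,213.6-1.1)),(t,(416,228.4))):
    w=onz(q,uv,.175);print("cup shelf",toshelf(w,th),"machine",rz(-p[2])@(w[:2]-p[:2]))
print("spot machine",np.array([.045,-.08])+rz(th)@[-.045,.08])
E
python3 mm.py
```

```text
theta 65.92335529842637 [-0.4 -1.1 -0.6  0.2 -0.4 -3.  -0.7 -0.1  0.9 -1.5]
cup shelf [-0.05546718  0.0884693 ] machine [-0.05840081 -0.09454977]
cup shelf [-0.05444739  0.07967038] machine [-0.04995136 -0.0972083 ]
spot machine [-0.04639817 -0.08844836]
14.75 machine mm [  12.6 -190.8] 199.2 yaw -49.2 F [ 0.3  0.2 -0. ]
```

Checking the geometry shows the cup did not slip through inertia. While I pushed around 90–110°, the gripper body hung over the shelf end and shoved the rim. The cup is now about 11 mm off centre. I'll swing the shelf back a little from its outer end, regrasp and re-centre the cup, then push home with a tool angle that keeps the body clear of it.

Call:
{"api": "carry_out", "payload": {
  "deltas": [
    [[0.04,-0.22,-0.02,0.02,-1],[0.08,-0.45,-0.02,0.04,-1],[0.13,-0.67,-0.02,0.06,-1],[0.17,-0.85,-0.02,0.08,-1],[0.2,-0.98,-0.02,0.1,-1]]
  ]
}}

```text
clock: 15.25
tool_pos: [0.6259, 0.0152, 0.2026]
orientation: [179.9, -0.0, -85.5]
force: [-0.6, -0.9, -0.5]
opening: 0.0003
gripper_force: 0.0
```

Call:
{"api": "carry_out", "payload": {
  "deltas": [
    [[0,0,0,0.15,-1],[0,0,0,0.15,-1],[0,0,0,0.15,-1],[0,0,0,0.15,-1],[0,0,0,0.15,-1]]
  ]
}}

```text
clock: 15.75
tool_pos: [0.624, 0.014, 0.203]
orientation: [180.0, -0.0, -128.5]
force: [0.6, -0.2, 0.8]
opening: 0.0004
gripper_force: 0.0
```

Call:
{"api": "carry_out", "payload": {
  "deltas": [
    [[0,0,0,0.03,-1],[0,0,0,0.03,-1]]
  ]
}}

```text
clock: 15.95
tool_pos: [0.6239, 0.014, 0.2031]
orientation: [180.0, -0.0, -139.3]
force: [-0.2, 0.8, -0.2]
opening: 0.0007
gripper_force: 0.0
```

```bash
python3 mm.py -145,-95,200 -145,-95,90 -131,-89,90 -128,-96,90 -125,-104,90 -123,-112,90 -121,-120,90 -119,-129,90
```

```text
15.95 machine mm [-183.3 -151.2] 203.1 yaw -139.3 F [-0.2  0.8 -0.2]
-145,-95,200 [0.192, -0.281, 0.015] reach 0.634
-145,-95,90 [0.192, -0.281, 0.565] reach 0.634
-131,-89,90 [0.262, -0.311, 0.565] reach 0.628
-128,-96,90 [0.277, -0.276, 0.565] reach 0.621
-125,-104,90 [0.291, -0.236, 0.565] reach 0.613
-123,-112,90 [0.301, -0.196, 0.565] reach 0.606
-121,-120,90 [0.311, -0.156, 0.565] reach 0.599
-119,-129,90 [0.321, -0.111, 0.565] reach 0.591
```

Call:
{"api": "carry_out", "payload": {
  "deltas": [
    [[0.1,-0.14,0.01,0,-1],[0.18,-0.27,0.02,0,-1],[0.18,-0.27,0.25,0,-1],[0.18,-0.27,0.48,0,-1],[0.18,-0.27,0.565,0,-1]]
  ]
}}

```text
clock: 16.45
tool_pos: [0.6293, -0.051, 0.0855]
orientation: [179.8, -0.3, -139.1]
force: [-0.6, 0.9, -0.2]
opening: 0.0003
gripper_force: 0.0
```

```bash
python3 mm.py -131,-89,90 -129,-97,90 -127,-105,90 -124,-114,90 -121,-122,90 -119,-128,90
```

```text
16.45 machine mm [-144.9  -98.4] 85.5 yaw -139.08 F [-0.6  0.9 -0.2]
-131,-89,90 [0.07, -0.047, -0.023] reach 0.628
-129,-97,90 [0.08, -0.007, -0.023] reach 0.621
-127,-105,90 [0.09, 0.033, -0.023] reach 0.614
-124,-114,90 [0.104, 0.078, -0.023] reach 0.606
-121,-122,90 [0.119, 0.119, -0.023] reach 0.598
-119,-128,90 [0.129, 0.149, -0.023] reach 0.592
```

Call:
{"api": "carry_out", "payload": {
  "deltas": [
    [[0.03,-0.047,-0.01,0,-1],[0.06,-0.045,-0.01,0,-1],[0.073,-0.03,-0.01,0,-1],[0.08,-0.007,-0.01,0,-1],[0.09,0.033,-0.01,0,-1]]
  ]
}}

```text
clock: 16.95
tool_pos: [0.6149, -0.0569, 0.0939]
orientation: [-179.9, 0.2, -139.0]
force: [1.3, 1.6, 0.1]
opening: 0.0005
gripper_force: 1.1
```

Call:
{"api": "carry_out", "payload": {
  "deltas": [
    [[0.006,0.02,0,0,-1],[0.014,0.045,0,0,-1],[0.022,0.066,0,0,-1],[0.03,0.088,0,0,-1],[0.04,0.115,0,0,-1]]
  ]
}}

```text
clock: 17.45
tool_pos: [0.5937, -0.0446, 0.0931]
orientation: [-180.0, 0.1, -139.0]
force: [3.3, 4.5, 3.3]
opening: 0.0003
gripper_force: 2.2
```

```bash
python3 mm.py
```

```text
17.45 machine mm [-122.1 -126.5] 93.1 yaw -138.98 F [3.3 4.5 3.3]
```

Call:
{"api": "carry_out", "payload": {
  "deltas": [
    [[-0.06,-0.02,0,0,-1],[-0.1,-0.02,-0.12,0,-1],[-0.1,-0.02,-0.35,0,-1],[-0.1,0.05,-0.58,0,-1],[-0.1,0.2,-0.65,-0.02,1]]
  ]
}}

```text
clock: 17.95
tool_pos: [0.5842, -0.0027, 0.2267]
orientation: [-179.8, 0.1, -131.8]
force: [0.1, 0.7, -0.9]
opening: 0.0042
gripper_force: 0.0
```

Call:
{"api": "carry_out", "payload": {
  "deltas": [
    [[0.1,0.16,0,-0.025,1],[0.25,0.26,0,-0.05,1],[0.4,0.3,0,-0.075,1],[0.55,0.3,0,-0.1,1],[0.72,0.3,0,-0.12,1]]
  ]
}}

```text
clock: 18.45
tool_pos: [0.4399, -0.07, 0.2222]
orientation: [179.9, -0.0, -88.4]
force: [0.8, -1.5, -0.2]
opening: 0.0427
gripper_force: 0.0
```

Call:
{"api": "carry_out", "payload": {
  "deltas": [
    [[0,0,0,-0.11,1],[0,0,0,-0.11,1],[0,0,0,-0.11,1],[0,0,0,-0.11,1],[0,0,0,-0.11,1]]
  ]
}}

```text
clock: 18.95
tool_pos: [0.4407, -0.0697, 0.2221]
orientation: [179.9, 0.1, -48.9]
force: [-0.2, 0.8, -0.8]
opening: 0.0828
gripper_force: 0.0
```

```bash
cat > look.py <<'E'
from cup import *
import sys
# shelf angle and cup place from both views, each corrected by its bias seen when the cup was first set down
s=ctrl.snapshot("side");t=ctrl.snapshot("top")
pin=np.array([.045,-.08])
def th_of(w): v=rz(-p[2])@(w[:2]-p[:2])-pin; return v
for n,q,bi in(("s",s,np.array([-.3,1.4])),("t",t,np.zeros(2))):
    for k,X in(("shelf_spot",(-.045,.08,.105)),("shelf_lip",(-.1,.08,.094))):
        for d in ctrl.spot_point(q,k)[:1]:
            v=th_of(onz(q,np.array(d["centre"])-bi,X[2]));print(n,k,round(d["p"],2),"th",round(np.degrees(np.arctan2(v[1],v[0])-np.arctan2(X[1],X[0]))%360,1),"r mm",np.round(1e3*np.hypot(*v)),"of",np.round(1e3*np.hypot(*X[:2])))
    for d in ctrl.spot_point(q,"cup_mid")[:5]:
        w=onz(q,np.array(d["centre"])-bi,.14);m=rz(-p[2])@(w[:2]-p[:2])
        if np.hypot(*(m-pin))<.2: print(n,"cup",round(d["p"],2),np.round(1e3*m))
    for d in ctrl.silhouettes(q,"cup_mid")[:5]:
        w=onz(q,np.array(d["centre"])-bi,.145);m=rz(-p[2])@(w[:2]-p[:2])
        if np.hypot(*(m-pin))<.2: print(n,"cupmask",round(d["p"],2),np.round(1e3*m),cv2.boundingRect(d["mask"].astype(np.uint8)))
E
python3 look.py; python3 mm.py
```

```text
s shelf_spot 0.85 th 82.3 r mm 102.0 of 92.0
s shelf_lip 0.94 th 78.2 r mm 117.0 of 128.0
s cup 0.72 [ -52. -116.]
s cupmask 0.92 [ -43. -123.] (255, 201, 21, 28)
t shelf_spot 0.77 th 82.3 r mm 88.0 of 92.0
t cup 0.8 [ -47. -127.]
t cupmask 0.77 [ -54. -105.] (399, 225, 21, 14)
t cupmask 0.37 [-52.  94.] (467, 174, 16, 16)
19.45 machine mm [   9.7 -207.1] 222.5 yaw -49.27 F [-0.9  0.1  0.7]
```

Call:
{"api": "carry_out", "payload": {
  "deltas": [
    [[0.1,-0.08,0,0,1],[0.22,-0.16,0,0,1],[0.34,-0.24,0,0,1],[0.425,-0.283,0,0,1],[0.425,-0.283,0,0,1]]
  ]
}}

```text
clock: 19.95
tool_pos: [0.5413, -0.0974, 0.2217]
orientation: [179.9, 0.0, -49.3]
force: [-1.2, 0.3, -0.3]
opening: 0.0878
gripper_force: 0.0
```

```bash
python3 mm.py -47,-122,144
```

```text
19.95 machine mm [ -48.  -120.6] 221.7 yaw -49.29 F [-1.2  0.3 -0.3]
-47,-122,144 [-0.007, 0.005, 0.388] reach 0.548
```

Call:
{"api": "carry_out", "payload": {
  "deltas": [
    [[-0.005,0,0.12,0,1],[-0.005,0,0.25,0,1],[-0.005,0,0.35,0,1],[-0.005,0,0.385,0,1],[-0.005,0,0.385,0,1]]
  ]
}}

```text
clock: 20.45
tool_pos: [0.5382, -0.096, 0.145]
orientation: [179.9, 0.1, -49.2]
force: [1.1, -0.6, 0.6]
opening: 0.0881
gripper_force: 0.0
```

Call:
{"api": "carry_out", "payload": {
  "deltas": [
    [[0,0,0,0,0.4],[0,0,0,0,0.3],[0,0,0,0,-1],[0,0,0,0,-1],[0,0,0,0,-1]]
  ]
}}

```text
clock: 20.95
tool_pos: [0.5394, -0.0959, 0.1461]
orientation: [-179.9, -0.0, -49.2]
force: [-0.2, 0.8, 1.4]
opening: 0.057
gripper_force: 30.0
```

```bash
python3 - <<'E'
from cup import *
t=ctrl.snapshot("top");s=ctrl.snapshot("side");o=ctrl.get_obs()
print(o["opening"],o["gripper_force"],o["force"])
for q in(s,t): print([(np.round(d["centre"],1).tolist(),round(d["p"],2),(np.round(1e3*(rz(-p[2])@(onz(q,d["centre"],.105)[:2]-p[:2])))).tolist()) for d in ctrl.spot_point(q,"shelf_spot")[:2]])
E
python3 mm.py -42,-110,144
```

```text
0.056966888340725774 30.00056955468608 [0.05121547 0.98143839 2.85534189]
[([264.3, 220.8], 0.77, [-49.0, -110.0]), ([438.3, 285.6], 0.66, [-217.0, -593.0])]
[([409.2, 240.8], 0.59, [-38.0, -111.0])]
21.15 machine mm [ -47.6 -122.9] 146.1 yaw -49.21 F [0.8 1.4 4.1]
-42,-110,144 [0.065, 0.028, 0.01] reach 0.555
```

Call:
{"api": "carry_out", "payload": {
  "deltas": [
    [[0,0,-0.04,0,-1],[0.02,0.01,-0.04,0,-1],[0.045,0.02,-0.04,0,-1],[0.062,0.026,-0.04,0,-1],[0.062,0.026,-0.03,0,-1]]
  ]
}}

```text
clock: 21.65
tool_pos: [0.5432, -0.1094, 0.1514]
orientation: [180.0, 0.0, -49.3]
force: [-0.2, -0.9, -1.8]
opening: 0.057
gripper_force: 30.0
```

Call:
{"api": "carry_out", "payload": {
  "deltas": [
    [[0,0,0.01,0,-1],[0,0,0.018,0,-1],[0,0,0.024,0,-1],[0,0,0.027,0,-1],[0,0,0.027,0,-1]]
  ]
}}

```text
clock: 22.15
tool_pos: [0.5431, -0.1087, 0.1462]
orientation: [180.0, -0.0, -49.2]
force: [-0.6, 0.6, -0.5]
opening: 0.0572
gripper_force: 30.0
```

```bash
python3 mm.py -42,-110,144
```

```text
22.15 machine mm [ -42.  -110.9] 146.2 yaw -49.21 F [-0.6  0.6 -0.5]
-42,-110,144 [0.004, -0.0, 0.011] reach 0.555
```

Almost down with no force yet, so I'll lower until it touches, release and rise.

Call:
{"api": "carry_out", "payload": {
  "deltas": [
    [[0.002,0,0.004,0,-1],[0.002,0,0.007,0,-1],[0.002,0,0.007,0,-1]]
  ]
}}

```text
clock: 22.45
tool_pos: [0.5441, -0.1092, 0.146]
orientation: [-179.9, -0.1, -49.2]
force: [-2.7, 0.0, 5.5]
opening: 0.0571
gripper_force: 30.0
```

Call:
{"api": "carry_out", "payload": {
  "deltas": [
    [[0,0,0,0,0.5],[0,0,0,0,1],[0,0,0,0,1],[0,0,0,0,1],[0,0,0,0,1]]
  ]
}}

```text
clock: 22.95
tool_pos: [0.5433, -0.109, 0.1446]
orientation: [180.0, 0.0, -49.2]
force: [0.5, 0.3, 1.1]
opening: 0.0864
gripper_force: 0.0
```

Call:
{"api": "carry_out", "payload": {
  "deltas": [
    [[0,0,-0.1,0,1],[0,0,-0.3,0,1],[0,0,-0.4,0,1],[-0.1,0.05,-0.4,0,1],[-0.3,0.15,-0.4,0,-1]]
  ]
}}

```text
clock: 23.45
tool_pos: [0.4827, -0.0833, 0.2247]
orientation: [-180.0, -0.0, -49.3]
force: [-1.5, 1.4, -0.3]
opening: 0.0834
gripper_force: 0.0
```

Call:
{"api": "carry_out", "payload": {
  "deltas": [
    [[-0.15,0.2,0,0,-1],[-0.25,0.4,0,-0.02,-1],[-0.25,0.55,0,-0.04,-1],[-0.25,0.6,0,-0.042,-1],[-0.25,0.6,0,-0.042,-1]]
  ]
}}

```text
clock: 23.95
tool_pos: [0.3574, -0.1242, 0.2252]
orientation: [-179.9, -0.1, -34.2]
force: [0.3, 0.5, 0.8]
opening: 0.0451
gripper_force: 0.0
```

```bash
python3 look.py; python3 mm.py
```

```text
s shelf_spot 0.61 th 82.7 r mm 104.0 of 92.0
s shelf_lip 0.97 th 78.2 r mm 120.0 of 128.0
s cup 0.72 [ -41. -112.]
s cupmask 0.64 [ -31. -103.] (250, 199, 22, 29)
t shelf_spot 0.61 th 80.9 r mm 90.0 of 92.0
t cup 0.94 [ -40. -103.]
24.45 machine mm [ 108.  -220.1] 224.5 yaw -34.1 F [-0.1 -0.1 -0.4]
```

The cup sits on the grid again. Now the entry beside the inner end face, with the tool turned 15°.

```bash
python3 mm.py 78,-179,224 78,-179,90
```

```text
24.45 machine mm [ 108.  -220.1] 224.5 yaw -34.1 F [-0.1 -0.1 -0.4]
78,-179,224 [0.238, -0.091, 0.003] reach 0.43
78,-179,90 [0.238, -0.091, 0.673] reach 0.43
```

Call:
{"api": "carry_out", "payload": {
  "deltas": [
    [[0.12,-0.045,0,0,-1],[0.238,-0.09,0,0,-1],[0.238,-0.09,0.23,0,-1],[0.238,-0.09,0.45,0,-1],[0.238,-0.09,0.67,0,-1]]
  ]
}}

```text
clock: 24.95
tool_pos: [0.4077, -0.1355, 0.0895]
orientation: [-180.0, -0.0, -34.1]
force: [0.5, 0.4, -0.9]
opening: 0.0004
gripper_force: 0.0
```

```bash
cat > plan.py <<'E'
import sys
from path import *
pin=np.array([.045,-.08])
def ctr(thd,psid,xs):   # finger block centre just touching the end face
    th,ps=np.radians(thd),np.radians(psid);n=rz(th)@[0,1]
    if thd<40: # shelf corner on the finger's long face
        c=pin+rz(th)@[-.1,-.01]; return c+np.array([.008+.012*min(thd,40)/40,-.0095])
    u,w=rz(ps)@[1,0],rz(ps)@[0,1]
    return pin+rz(th)@[xs,-.01]-(.021*np.sign(n@u)*u+.0095*np.sign(n@w)*w)
o=ctrl.get_obs();x=np.array(o["tool_pos"]);yaw=o["orientation"][2];t=np.radians(yaw)
print(round(o["clock"],2),"machine mm",np.round(1e3*(rz(-p[2])@(x[:2]-p[:2])),1),round(1e3*x[2],1),"psi",round(yaw-np.degrees(p[2])-90,1),"F",np.round(o["force"],1))
for a_ in sys.argv[1:]:
    thd,psid=map(float,a_.split(","));q=ctr(thd,psid,-.094);e=W(q)-x[:2]
    dy=np.degrees(p[2])+90+psid-yaw
    print(a_,np.round(1e3*q,1),[round(float(v),3) for v in(e@[np.cos(t),np.sin(t)]/.2,e@[np.sin(t),-np.cos(t)]/.2,(x[2]-.09)/.2,-dy/360)])
E
python3 plan.py 80,15 76,15 72,15 68,15 64,15 60,15
```

```text
24.95 machine mm [  78.2 -178.7] 89.5 psi 15.2 F [ 0.5  0.4 -0.9]
80,15 [  61.3 -178. ] [0.025, -0.081, -0.003, 0.001]
76,15 [  54.7 -177.4] [0.037, -0.111, -0.003, 0.001]
72,15 [  48.2 -176.2] [0.051, -0.141, -0.003, 0.001]
68,15 [  41.8 -174.6] [0.067, -0.17, -0.003, 0.001]
64,15 [  35.5 -172.6] [0.085, -0.198, -0.003, 0.001]
60,15 [  29.4 -170.1] [0.105, -0.224, -0.003, 0.001]
```

Call:
{"api": "carry_out", "payload": {
  "deltas": [
    [[0.012,-0.045,0,0,-1],[0.025,-0.08,0,0,-1],[0.03,-0.094,0,0,-1],[0.037,-0.111,0,0,-1],[0.045,-0.127,0,0,-1]]
  ]
}}

```text
clock: 25.45
tool_pos: [0.4302, -0.1192, 0.0923]
orientation: [-179.9, -0.1, -34.1]
force: [-1.1, -0.4, 1.1]
opening: 0.0003
gripper_force: 0.6
```

Call:
{"api": "carry_out", "payload": {
  "deltas": [
    [[0.007,-0.014,0,0,-1],[0.018,-0.034,0,0,-1],[0.033,-0.057,0,0,-1],[0.05,-0.08,0,0,-1],[0.06,-0.096,0,0,-1]]
  ]
}}

```text
clock: 25.95
tool_pos: [0.4504, -0.1102, 0.0907]
orientation: [180.0, 0.0, -34.1]
force: [-1.6, -0.3, -0.3]
opening: 0.0004
gripper_force: 0.6
```

```bash
python3 look.py; python3 plan.py 60,15 56,12 52,9 48,6 44,3 39,0 34,0
```

```text
s shelf_spot 0.61 th 65.0 r mm 86.0 of 92.0
s shelf_lip 0.71 th 232.4 r mm 10.0 of 128.0
s cup 0.88 [-33. -89.]
s cupmask 0.96 [-36. -83.] (242, 200, 21, 28)
t shelf_spot 0.89 th 65.6 r mm 92.0 of 92.0
t shelf_lip 0.78 th 63.4 r mm 135.0 of 128.0
t cup 0.9 [-46. -74.]
t cupmask 0.6 [-45. -77.] (406, 213, 30, 28)
26.45 machine mm [  29.9 -170.3] 90.8 psi 15.2 F [-0.1 -0.4 -0.8]
60,15 [  29.4 -170.1] [0.001, -0.002, 0.004, 0.001]
56,12 [  23.2 -168.4] [0.018, -0.03, 0.004, 0.009]
52,9 [  17.2 -166.3] [0.036, -0.056, 0.004, 0.017]
48,6 [  11.4 -163.8] [0.056, -0.081, 0.004, 0.026]
44,3 [   5.8 -160.9] [0.077, -0.104, 0.004, 0.034]
39,0 [  -6.7 -160.2] [0.097, -0.163, 0.004, 0.042]
34,0 [ -14.1 -153.7] [0.138, -0.19, 0.004, 0.042]
```

Call:
{"api": "carry_out", "payload": {
  "deltas": [
    [[0.008,-0.014,0,0.004,-1],[0.018,-0.03,0,0.009,-1],[0.033,-0.053,0,0.016,-1],[0.05,-0.075,0,0.024,-1],[0.062,-0.09,0,0.03,-1]]
  ]
}}

```text
clock: 26.95
tool_pos: [0.4702, -0.1022, 0.0906]
orientation: [180.0, 0.0, -45.1]
force: [-2.1, 0.3, -0.2]
opening: 0.0007
gripper_force: 0.7
```

```bash
python3 plan.py 44,3 42,0 39,0 36,0 33,0 30,0 27,0
```

```text
26.95 machine mm [   9.  -163.3] 90.6 psi 4.2 F [-2.1  0.3 -0.2]
44,3 [   5.8 -160.9] [0.013, -0.015, 0.003, 0.003]
42,0 [   2.8 -159.8] [0.02, -0.03, 0.003, 0.012]
39,0 [  -6.7 -160.2] [0.021, -0.077, 0.003, 0.012]
36,0 [ -11.2 -156.4] [0.042, -0.098, 0.003, 0.012]
33,0 [ -15.5 -152.4] [0.064, -0.118, 0.003, 0.012]
30,0 [ -19.6 -148.2] [0.086, -0.137, 0.003, 0.012]
27,0 [ -23.5 -143.8] [0.109, -0.155, 0.003, 0.012]
```

Call:
{"api": "carry_out", "payload": {
  "deltas": [
    [[0.014,-0.02,0,0.008,-1],[0.022,-0.045,0,0.012,-1],[0.032,-0.075,0,0.012,-1],[0.048,-0.1,0,0.012,-1],[0.064,-0.118,0,0.012,-1]]
  ]
}}

```text
clock: 27.45
tool_pos: [0.4965, -0.0946, 0.0907]
orientation: [180.0, -0.0, -49.2]
force: [-1.8, -0.3, -0.2]
opening: 0.0004
gripper_force: 0.5
```

```bash
python3 plan.py 33,0 30,0 27,0 24,0 21,0 18,0 15,0 12,0
```

```text
27.45 machine mm [ -15.8 -151.9] 90.7 psi 0.2 F [-1.8 -0.3 -0.2]
33,0 [ -15.5 -152.4] [-0.002, 0.002, 0.004, 0.0]
30,0 [ -19.6 -148.2] [0.019, -0.019, 0.004, 0.0]
27,0 [ -23.5 -143.8] [0.041, -0.038, 0.004, 0.0]
24,0 [ -27.1 -139.3] [0.063, -0.056, 0.004, 0.0]
21,0 [ -30.5 -134.7] [0.087, -0.073, 0.004, 0.0]
18,0 [ -33.6 -129.9] [0.11, -0.089, 0.004, 0.0]
15,0 [ -36.5 -125. ] [0.135, -0.103, 0.004, 0.0]
12,0 [ -39.1 -120.1] [0.16, -0.116, 0.004, 0.0]
```

Call:
{"api": "carry_out", "payload": {
  "deltas": [
    [[0.014,-0.014,0,0,-1],[0.03,-0.029,0,0,-1],[0.052,-0.047,0,0,-1],[0.072,-0.063,0,0,-1],[0.087,-0.073,0,0,-1]]
  ]
}}

```text
clock: 27.95
tool_pos: [0.5189, -0.0985, 0.0908]
orientation: [-180.0, -0.0, -49.2]
force: [-1.5, 0.4, 0.2]
opening: 0.0002
gripper_force: 0.5
```

Call:
{"api": "carry_out", "payload": {
  "deltas": [
    [[0.014,-0.01,0,0,-1],[0.03,-0.02,0,0,-1],[0.05,-0.031,0,0,-1],[0.068,-0.04,0,0,-1],[0.08,-0.047,0,0,-1]]
  ]
}}

```text
clock: 28.45
tool_pos: [0.5363, -0.1045, 0.0907]
orientation: [-180.0, -0.0, -49.2]
force: [-2.6, 0.3, 0.9]
opening: 0.0002
gripper_force: 0.4
```

```bash
python3 look.py; python3 plan.py 9,0 6,0 4,0 2,0 0,0
```

```text
s shelf_spot 0.88 th 16.7 r mm 92.0 of 92.0
s shelf_lip 0.89 th 8.6 r mm 123.0 of 128.0
s cup 0.4 [-20. -12.]
t shelf_spot 0.39 th 356.9 r mm 219.0 of 92.0
28.95 machine mm [ -39.5 -118.8] 90.9 psi 0.1 F [-0.1  0.1  0.3]
9,0 [ -41.5 -115. ] [0.019, -0.01, 0.004, 0.0]
6,0 [ -43.6 -109.9] [0.045, -0.021, 0.004, 0.0]
4,0 [ -44.9 -106.5] [0.062, -0.027, 0.004, 0.0]
2,0 [ -46. -103.] [0.079, -0.033, 0.004, 0.0]
0,0 [-47.  -99.5] [0.097, -0.038, 0.004, 0.0]
```

Call:
{"api": "carry_out", "payload": {
  "deltas": [
    [[0.012,-0.006,0,0,-1],[0.026,-0.012,0,0,-1],[0.042,-0.02,0,0,-1],[0.056,-0.025,0,0,-1],[0.066,-0.029,0,0,-1]]
  ]
}}

```text
clock: 29.45
tool_pos: [0.5492, -0.1107, 0.0906]
orientation: [180.0, 0.0, -49.2]
force: [-2.0, 0.2, -0.3]
opening: 0.0
gripper_force: 0.5
```

Call:
{"api": "carry_out", "payload": {
  "deltas": [
    [[0.005,-0.002,0,0,-1],[0.01,-0.004,0,0,-1],[0.015,-0.004,0,0,-1]]
  ]
}}

```text
clock: 29.75
tool_pos: [0.5513, -0.1121, 0.0907]
orientation: [180.0, 0.0, -49.2]
force: [-9.3, 11.0, 4.7]
opening: 0.0005
gripper_force: 0.1
```

Call:
{"api": "carry_out", "payload": {
  "deltas": [
    [[0.005,0,0,0,-1],[0.01,0,0,0,-1]]
  ]
}}

```text
clock: 29.95
tool_pos: [0.5509, -0.1119, 0.0908]
orientation: [180.0, 0.2, -49.2]
force: [-22.2, 25.8, 12.3]
opening: 0.0001
gripper_force: 0.0
```

```bash
python3 plan.py 0,0; python3 -c "
from h import *;o=ctrl.get_obs();print(o['force'],o['moment'])"
```

```text
29.95 machine mm [ -45.8 -103.3] 90.8 psi 0.1 F [-22.2  25.8  12.3]
0,0 [-47.  -99.5] [0.019, -0.006, 0.004, 0.0]
[-22.22642742  25.81616524  12.30739528] [ 4.24293215  3.31010401 -0.02878044]
```

Call:
{"api": "carry_out", "payload": {
  "deltas": [
    [[-0.03,0,0,0,-1],[-0.1,0,0,0,-1],[-0.3,0.1,0,0,-1],[-0.5,0.2,0,0,-1],[-0.5,0.2,0,0,-1]]
  ]
}}

```text
clock: 30.45
tool_pos: [0.4516, -0.0636, 0.0903]
orientation: [179.9, 0.1, -49.2]
force: [0.8, -0.3, 0.7]
opening: 0.0004
gripper_force: 0.0
```

```bash
cat > edge.py <<'E'
from cup import *
from scipy.ndimage import map_coordinates
s=ctrl.snapshot("side");t=ctrl.snapshot("top")
def score(q,bi,thd,line):
    g=cv2.cvtColor(q["color"],cv2.COLOR_RGB2GRAY).astype(float); v=np.r_[p[:3],np.radians(thd)]
    P=np.array([proj(q,world(v,"s",X)) for X in line])+bi
    d=P[-1]-P[0];n=np.array([-d[1],d[0]])/np.linalg.norm(d)
    f=lambda k:map_coordinates(g,[(P+k*n)[:,1],(P+k*n)[:,0]],order=1)
    return abs(np.median(f(1.2)-f(-1.2)))
S=np.array([-.3,1.4])
L={"lip s":(s,S,[(-.1,y,.105) for y in np.linspace(.03,.135,40)]),
   "end s":(s,S,[(x,-.01,.105) for x in np.linspace(-.095,-.03,30)]),
   "end t":(t,np.zeros(2),[(x,-.01,.105) for x in np.linspace(-.095,-.03,30)])}
T=np.arange(-6,14,1.)
for k,(q,bi,l) in L.items(): print(k,[(int(a_),int(score(q,bi,a_,l))) for a_ in T])
for n,q,bi in(("s",s,S),("t",t,0)):
    for k,X in(("shelf_spot",(-.045,.08,.105)),("shelf_lip",(-.1,.08,.094))):
        for d in ctrl.spot_point(q,k)[:1]: print(n,k,np.round(d["centre"],1),round(d["p"],2),[(a_,np.round(proj(q,world(np.r_[p[:3],np.radians(a_)],"s",X))+bi,1).tolist()) for a_ in(0,3,6)])
E
python3 edge.py; python3 mm.py
```

```text
lip s [(-6, 2), (-5, 1), (-4, 0), (-3, 0), (-2, 2), (-1, 5), (0, 22), (1, 39), (2, 50), (3, 50), (4, 44), (5, 24), (6, 30), (7, 29), (8, 28), (9, 27), (10, 13), (11, 9), (12, 2), (13, 2)]
end s [(-6, 2), (-5, 1), (-4, 0), (-3, 15), (-2, 54), (-1, 89), (0, 121), (1, 149), (2, 163), (3, 147), (4, 115), (5, 73), (6, 37), (7, 17), (8, 0), (9, 4), (10, 0), (11, 0), (12, 0), (13, 0)]
end t [(-6, 0), (-5, 0), (-4, 0), (-3, 0), (-2, 0), (-1, 0), (0, 0), (1, 1), (2, 0), (3, 0), (4, 0), (5, 1), (6, 1), (7, 1), (8, 1), (9, 1), (10, 0), (11, 0), (12, 0), (13, 0)]
s shelf_spot [226.9 204.9] 0.79 [(0, [227.4, 204.9]), (3, [228.1, 206.2]), (6, [228.8, 207.5])]
s shelf_lip [226.2 221.6] 0.91 [(0, [225.7, 223.8]), (3, [227.4, 225.2]), (6, [229.2, 226.5])]
t shelf_spot [453.7 224.6] 0.53 [(0, [454.5, 222.8]), (3, [452.6, 222.2]), (6, [450.6, 221.7])]
t shelf_lip [434.3 208.5] 0.49 [(0, [437.7, 206.7]), (3, [435.0, 206.9]), (6, [432.2, 207.2])]
30.75 machine mm [  -6.5 -200. ] 90.8 yaw -49.24 F [-0.5  0.3  1.2]
```

```bash
cat > slope.py <<'E'
from cup import *
from scipy.ndimage import map_coordinates
s=ctrl.snapshot("side");S=np.array([-.3,1.4])
g=cv2.cvtColor(s["color"],cv2.COLOR_RGB2GRAY).astype(float)
def fit(frame,A,B,thd=1.5,N=25,R=5):
    v=np.r_[p[:3],np.radians(thd)];P=np.array([proj(s,world(v,frame,np.array(A)+(np.array(B)-A)*k)) for k in np.linspace(0,1,N)])+S
    d=P[-1]-P[0];L=np.linalg.norm(d);n=np.array([-d[1],d[0]])/L
    ks=np.arange(-R,R+.01,.1);off=[]
    for q in P:
        f=map_coordinates(g,[q[1]+ks*n[1],q[0]+ks*n[0]],order=1);f=np.convolve(f,np.ones(8)/8,"same")
        gr=np.abs(np.gradient(f))[8:-8];i=gr.argmax();off.append((ks[8:-8][i],gr[i]))
    off=np.array(off);x=np.linspace(0,L,N);m=np.abs(off[:,0]-np.median(off[:,0]))<1.5
    k=np.polyfit(x[m],off[m,0],1);return "offset px %.2f slope deg(image) %.2f used %d"%(np.median(off[m,0]),np.degrees(np.arctan(k[0])),m.sum())
def imdeg(frame,A,B,t1,t2):
    r=[];
    for t in(t1,t2):
        v=np.r_[p[:3],np.radians(t)];d=proj(s,world(v,frame,B))-proj(s,world(v,frame,A));r.append(np.degrees(np.arctan2(d[1],d[0])))
    return r[1]-r[0]
lip=((-.1,.01,.105),(-.1,.13,.105));end=((-.095,-.01,.105),(-.03,-.01,.105))
for n,e in(("lip",lip),("end",end)): print(n,fit("s",*e),"image deg per +1 deg theta",round(imdeg("s",*e,1,2),2))
print("tray front",fit("m",(-.085,-.07,.038),(-.085,.07,.038)));print("tray side",fit("m",(-.08,-.075,.038),(-.055,-.075,.038)))
print("head lower front",fit("m",(-.083,-.055,.22),(-.083,.055,.22)));print("head top front",fit("m",(-.083,-.05,.305),(-.083,.05,.305)))
E
python3 slope.py
```

```text
lip offset px -3.85 slope deg(image) -0.65 used 18 image deg per +1 deg theta -0.91
end offset px -0.20 slope deg(image) -2.52 used 24 image deg per +1 deg theta -1.13
tray front offset px 3.50 slope deg(image) 0.67 used 22
tray side offset px 1.00 slope deg(image) 4.05 used 18
head lower front offset px 4.20 slope deg(image) 0.04 used 14
head top front offset px 0.55 slope deg(image) 0.54 used 14
```

Call:
{"api": "carry_out", "payload": {
  "deltas": [
    [[0.05,-0.14,0,0,-1],[0.15,-0.278,0,0,-1],[0.3,-0.278,0,0,-1],[0.42,-0.278,0,0,-1],[0.46,-0.278,0,0,-1]]
  ]
}}

```text
clock: 31.3
tool_pos: [0.561, -0.0991, 0.0898]
orientation: [180.0, 0.0, -49.3]
force: [-0.8, 0.8, -0.7]
opening: 0.0002
gripper_force: 0.0
```

Call:
{"api": "carry_out", "payload": {
  "deltas": [
    [[0.01,0,0,0,-1],[0.02,0,0,0,-1],[0.028,0,0,0,-1],[0.033,0,0,0,-1],[0.033,0,0,0,-1]]
  ]
}}

```text
clock: 31.8
tool_pos: [0.5632, -0.102, 0.091]
orientation: [-180.0, 0.0, -49.2]
force: [-2.6, 1.8, 0.5]
opening: 0.0006
gripper_force: 0.0
```

```bash
python3 mm.py; python3 -c "
from path import *
o=ctrl.get_obs();R=rz(-p[2]);F=R@o['force'][:2];M=R@o['moment'][:2];print('machine F',F,o['force'][2],'M',M,o['moment'][2],'rx',o['moment'][2]/F[1])"
```

```text
31.8 machine mm [ -61.6 -102.8] 91.0 yaw -49.19 F [-2.6  1.8  0.5]
machine F [ 0.83353346 -3.06931204] 0.49786643417513377 M [-0.56913785 -0.03278188] -0.04151525491909519 rx 0.013525915383417936
```

Call:
{"api": "carry_out", "payload": {
  "deltas": [
    [[0.004,0,0,0,-1],[0.008,0,0,0,-1],[0.008,0,0,0,-1]]
  ]
}}

```text
clock: 32.1
tool_pos: [0.5629, -0.1019, 0.091]
orientation: [180.0, 0.1, -49.2]
force: [-13.5, 15.4, 6.9]
opening: 0.0006
gripper_force: 0.0
```

```bash
python3 mm.py; python3 -c "
from path import *
for i in range(3):
  o=ctrl.get_obs();R=rz(-p[2]);F=R@o['force'][:2];M=R@o['moment'][:2];print('machine F',F,o['force'][2],'M',M,o['moment'][2],'rx',o['moment'][2]/F[1]);ctrl.snapshot('side')"
```

```text
32.1 machine mm [ -61.4 -103.1] 91.0 yaw -49.16 F [-13.5  15.4   6.9]
machine F [  0.24075773 -20.45667604] 6.874858017257659 M [-3.21989696 -0.08161149] -0.04035172108984564 rx 0.0019725453442861526
machine F [  0.42243292 -19.24277495] 7.152366933499483 M [-3.16821772 -0.08960377] -0.05353807077889913 rx 0.0027822427335494775
machine F [  0.15232344 -19.05987756] 7.193553850491764 M [-3.20643493 -0.07725416] -0.057086209940610366 rx 0.002995098460717493
```

The contact point follows the tool axis, so it is the round wrist hull touching the head, not the shelf stop. The shelf is still about 2° short of home. I'll open the fingers and push with the outer one, so the wrist sits in front of the head, and go slightly higher.

Call:
{"api": "carry_out", "payload": {
  "deltas": [
    [[-0.03,0,0,0,-1],[-0.1,0,-0.03,0,1],[-0.1,-0.12,-0.03,0,1],[-0.1,-0.238,-0.03,0,1],[-0.1,-0.238,-0.03,0,1]]
  ]
}}

```text
clock: 32.75
tool_pos: [0.5896, -0.0556, 0.0975]
orientation: [-179.9, -0.1, -49.1]
force: [-1.2, 0.1, 0.3]
opening: 0.0268
gripper_force: 0.0
```

Call:
{"api": "carry_out", "payload": {
  "deltas": [
    [[0.02,0,0,0,1],[0.04,0,0,0,1],[0.06,0,0,0,1],[0.075,0,0,0,1],[0.085,0,0,0,1]]
  ]
}}

```text
clock: 33.25
tool_pos: [0.5989, -0.0711, 0.0968]
orientation: [-180.0, -0.0, -49.3]
force: [0.5, -0.3, 0.4]
opening: 0.0668
gripper_force: 0.0
```

```bash
python3 mm.py -109,-103,97 -109,-100,97
```

```text
33.25 machine mm [-108.8 -103.1] 96.8 yaw -49.27 F [ 0.5 -0.3  0.4]
-109,-103,97 [0.0, -0.001, -0.001] reach 0.603
-109,-100,97 [0.015, -0.001, -0.001] reach 0.605
```

Call:
{"api": "carry_out", "payload": {
  "deltas": [
    [[0,0,0,0,1],[0,0,0,0,1],[0.003,0,0,0,1],[0.007,0,0,0,1],[0.01,0,0,0,1]]
  ]
}}

```text
clock: 33.75
tool_pos: [0.6003, -0.0717, 0.0968]
orientation: [-180.0, 0.0, -49.2]
force: [-0.2, 2.2, 0.3]
opening: 0.087
gripper_force: 0.6
```

Call:
{"api": "carry_out", "payload": {
  "deltas": [
    [[0.003,0,0,0,1],[0.006,0,0,0,1],[0.006,0,0,0,1]]
  ]
}}

```text
clock: 34.05
tool_pos: [0.601, -0.0729, 0.0968]
orientation: [-180.0, -0.0, -49.2]
force: [0.3, 0.8, 0.9]
opening: 0.0875
gripper_force: 0.4
```

```bash
cat > fm.py <<'E'
from path import *
o=ctrl.get_obs();R=rz(-p[2]);F=R@o['force'][:2];M=R@o['moment'][:2];print('machine F',F.round(1),o['force'][2].round(1),'M',M.round(2),o['moment'][2].round(3),'rx mm',round(1e3*o['moment'][2]/F[1],1),'rz mm',round(1e3*M[0]/-F[1],1))
E
python3 mm.py; python3 fm.py
```

```text
34.05 machine mm [-109.3 -100.3] 96.8 yaw -49.22 F [0.3 0.8 0.9]
machine F [-0.7 -0.4] 0.9 M [-0.32  0.28] -0.001 rx mm 2.3 rz mm -757.8
```

Call:
{"api": "carry_out", "payload": {
  "deltas": [
    [[0.003,0,0,0,1],[0.006,0,0,0,1],[0.006,0,0,0,1]]
  ]
}}

```text
clock: 34.35
tool_pos: [0.6017, -0.0738, 0.0967]
orientation: [180.0, -0.0, -49.2]
force: [0.4, -0.1, 0.4]
opening: 0.0874
gripper_force: 0.3
```

```bash
python3 mm.py; python3 fm.py
```

```text
34.35 machine mm [-109.2  -99.1] 96.7 yaw -49.23 F [ 0.4 -0.1  0.4]
machine F [-0.2  0.4] 0.4 M [-0.31  0.25] -0.072 rx mm -202.8 rz mm 857.9
```

Call:
{"api": "carry_out", "payload": {
  "deltas": [
    [[0.003,0,0,0,1],[0.006,0,0,0,1],[0.006,0,0,0,1]]
  ]
}}

```text
clock: 34.65
tool_pos: [0.6025, -0.0747, 0.0968]
orientation: [-180.0, 0.0, -49.2]
force: [-1.0, 1.2, 0.5]
opening: 0.0872
gripper_force: 0.8
```

```bash
python3 mm.py; python3 fm.py
```

```text
34.65 machine mm [-109.2  -98. ] 96.8 yaw -49.23 F [-1.   1.2  0.5]
machine F [-0.  -1.6] 0.5 M [-0.63  0.35] -0.043 rx mm 27.3 rz mm -395.4
```

Call:
{"api": "carry_out", "payload": {
  "deltas": [
    [[0.003,0,0,0,1],[0.006,0,0,0,1],[0.008,0,0,0,1],[0.008,0,0,0,1]]
  ]
}}

```text
clock: 35.05
tool_pos: [0.6027, -0.0749, 0.0967]
orientation: [180.0, 0.1, -49.3]
force: [-3.9, 7.5, 4.0]
opening: 0.0878
gripper_force: 4.2
```

Call:
{"api": "carry_out", "payload": {
  "deltas": [
    [[0.003,0,0,0,1],[0.006,0,0,0,1],[0.006,0,0,0,1]]
  ]
}}

```text
clock: 35.35
tool_pos: [0.6028, -0.0752, 0.0965]
orientation: [180.0, 0.2, -49.3]
force: [-5.5, 13.4, 5.3]
opening: 0.0877
gripper_force: 6.7
```

```bash
python3 mm.py; python3 fm.py; python3 edge.py | cut -c1-330
```

```text
35.35 machine mm [-109.1  -97.4] 96.5 yaw -49.3 F [-5.5 13.4  5.3]
machine F [ -4.6 -13.7] 5.3 M [-4.96  0.85] -0.701 rx mm 51.0 rz mm -361.1
lip s [(-6, 1), (-5, 4), (-4, 1), (-3, 7), (-2, 27), (-1, 46), (0, 49), (1, 39), (2, 21), (3, 11), (4, 0), (5, 31), (6, 8), (7, 3), (8, 0), (9, 0), (10, 2), (11, 1), (12, 0), (13, 2)]
end s [(-6, 1), (-5, 1), (-4, 0), (-3, 0), (-2, 0), (-1, 1), (0, 1), (1, 2), (2, 2), (3, 1), (4, 1), (5, 2), (6, 1), (7, 2), (8, 2), (9, 3), (10, 4), (11, 4), (12, 4), (13, 5)]
end t [(-6, 2), (-5, 1), (-4, 2), (-3, 2), (-2, 1), (-1, 0), (0, 0), (1, 0), (2, 0), (3, 3), (4, 23), (5, 15), (6, 8), (7, 3), (8, 0), (9, 4), (10, 11), (11, 10), (12, 6), (13, 2)]
s shelf_spot [227.2 205.8] 0.71 [(0, [227.4, 204.9]), (3, [228.1, 206.2]), (6, [228.8, 207.5])]
s shelf_lip [223.1 222. ] 0.69 [(0, [225.7, 223.8]), (3, [227.4, 225.2]), (6, [229.2, 226.5])]
t shelf_spot [456.  228.5] 0.91 [(0, [454.5, 222.8]), (3, [452.6, 222.2]), (6, [450.6, 221.7])]
t shelf_lip [435.5 206.6] 0.63 [(0, [437.7, 206.7]), (3, [435.0, 206.9]), (6, [432.2, 207.2])]
```

The shelf is home. The contact is now at the finger (rx 51 mm, at the shelf corner), the force rises with no movement, and the lip edge matches 0°. I'm retreating and going over the start button.

Call:
{"api": "carry_out", "payload": {
  "deltas": [
    [[-0.03,0,0,0,1],[-0.12,0,0,0,1],[-0.2,0,-0.25,0,-1],[-0.2,0,-0.5,0,-1],[-0.2,0,-0.75,0,-1]]
  ]
}}

```text
clock: 36.15
tool_pos: [0.577, -0.0461, 0.2461]
orientation: [179.9, -0.0, -49.2]
force: [2.1, 0.3, -0.1]
opening: 0.069
gripper_force: 0.0
```

Call:
{"api": "carry_out", "payload": {
  "deltas": [
    [[0,0,-0.25,0,-1],[0,0,-0.5,0,-1],[0,0,-0.65,0,-1],[0.15,0.06,-0.65,0,-1],[0.35,0.15,-0.65,0,-1]]
  ]
}}

```text
clock: 36.65
tool_pos: [0.6013, -0.1181, 0.3765]
orientation: [-179.8, -0.1, -49.0]
force: [0.4, 0.9, -0.9]
opening: 0.0291
gripper_force: 0.0
```

```bash
python3 - <<'E'
from cup import *
s=ctrl.snapshot("side");t=ctrl.snapshot("top")
for q in(s,t): print([(np.round(d["centre"],1).tolist(),round(d["p"],2)) for d in ctrl.spot_point(q,"start_button_top")[:2]],[(np.round(d["centre"],1).tolist(),round(d["p"],2)) for d in ctrl.spot_point(q,"cup_mid")[:5]])
for z in(.312,.318,.324):
    print(z,[np.round(1e3*(rz(-p[2])@(onz(q,uv,z)[:2]-p[:2])),1).tolist() for q,uv in((a,(204.3,177.8)),(b,(475.75,181)))])
print("cup home expect",proj(s,world(np.r_[p[:3],0],"s",(-.045,.08,.14))))
E
python3 edge.py | grep -E "lip s|end s" | cut -c1-200; python3 mm.py -44,14,350
```

```text
[([201.7, 176.0], 0.51)] [([420.4, 321.0], 0.76), ([361.2, 225.3], 0.64)]
[] [([266.8, 330.4], 0.89), ([205.6, 280.4], 0.65), ([329.4, 328.6], 0.57)]
0.312 [[-38.0, 14.5], [-43.7, 17.2]]
0.318 [[-41.5, 12.7], [-43.7, 14.6]]
0.324 [[-44.9, 10.8], [-43.8, 11.9]]
cup home expect [225.43409131 197.73983235]
lip s [(-6, 0), (-5, 2), (-4, 4), (-3, 22), (-2, 36), (-1, 48), (0, 52), (1, 43), (2, 37), (3, 34), (4, 18), (5, 5), (6, 8), (7, 15), (8, 37), (9, 36), (10, 26), (11, 12), (12, 5), (13, 6)]
end s [(-6, 17), (-5, 42), (-4, 82), (-3, 120), (-2, 149), (-1, 160), (0, 147), (1, 115), (2, 76), (3, 36), (4, 12), (5, 0), (6, 5), (7, 3), (8, 1), (9, 1), (10, 0), (11, 0), (12, 1), (13, 0)]
37.25 machine mm [-79.7 -65.6] 374.6 yaw -49.17 F [-0.4 -0.  -0.6]
-44,14,350 [0.397, 0.179, 0.123] reach 0.658
```

Call:
{"api": "carry_out", "payload": {
  "deltas": [
    [[0.15,0.07,0,0,-1],[0.3,0.14,0,0,-1],[0.39,0.183,0,0,-1],[0.39,0.183,0.1,0,-1],[0.39,0.183,0.19,0,-1]]
  ]
}}

```text
clock: 37.75
tool_pos: [0.6246, -0.2026, 0.3357]
orientation: [-180.0, -0.0, -49.3]
force: [0.4, 0.3, 0.1]
opening: 0.0006
gripper_force: 0.0
```

Call:
{"api": "carry_out", "payload": {
  "deltas": [
    [[0,0,0.015,0,-1],[0,0,0.03,0,-1],[0,0,0.045,0,-1],[0,0,0.055,0,-1],[0,0,0.06,0,-1]]
  ]
}}

```text
clock: 38.25
tool_pos: [0.6248, -0.2019, 0.3253]
orientation: [-179.9, -0.1, -49.2]
force: [-0.6, 1.1, 3.0]
opening: 0.0007
gripper_force: 1.3
```

```bash
python3 mm.py -43,12.5,320; python3 fm.py
```

```text
38.25 machine mm [-43.2  13.1] 325.3 yaw -49.2 F [-0.6  1.1  3. ]
-43,12.5,320 [-0.003, 0.001, 0.027] reach 0.656
machine F [-0.3 -1.2] 3.0 M [-0.31  0.29] 0.032 rx mm -26.1 rz mm -257.2
```

Call:
{"api": "carry_out", "payload": {
  "deltas": [
    [[0,0,0.01,0,-1],[0,0,0.018,0,-1],[0,0,0.018,0,-1]]
  ]
}}

```text
clock: 38.55
tool_pos: [0.6248, -0.2019, 0.3215]
orientation: [-179.9, -0.1, -49.2]
force: [1.0, 2.0, 5.1]
opening: 0.0008
gripper_force: 2.4
```

Call:
{"api": "carry_out", "payload": {
  "deltas": [
    [[0,0,0.006,0,-1],[0,0,0.012,0,-1],[0,0,0.012,0,-1]]
  ]
}}

```text
clock: 38.85
tool_pos: [0.6249, -0.202, 0.3212]
orientation: [-179.9, -0.2, -49.2]
force: [-3.6, 4.3, 14.0]
opening: 0.0008
gripper_force: 6.9
```

Call:
{"api": "carry_out", "payload": {
  "deltas": [
    [[0,0,0.004,0,-1],[0,0,0.004,0,-1]]
  ]
}}

```text
clock: 39.05
tool_pos: [0.6249, -0.202, 0.3211]
orientation: [-179.9, -0.2, -49.2]
force: [-3.9, 4.5, 17.3]
opening: 0.0005
gripper_force: 8.4
```

Call:
{"api": "carry_out", "payload": {
  "deltas": [
    [[0,0,-0.04,0,-1],[0,0,-0.15,0,-1],[0,0,-0.35,0,-1],[0,0,-0.45,0,-1],[0,0,-0.45,0,-1]]
  ]
}}

```text
clock: 39.55
tool_pos: [0.6251, -0.2026, 0.411]
orientation: [-179.8, -0.2, -49.2]
force: [0.4, -0.6, 0.5]
opening: 0.0004
gripper_force: 0.0
```

```bash
python3 mm.py; python3 edge.py | grep -E "lip s|end s|shelf" | cut -c1-220
python3 - <<'E'
from h import *
for n in("side","top"):
    q=ctrl.snapshot(n)
    for k in("cup_mid","beaker_a","mug","jug","sugar_jar","tape","bandage"): print(n,k,[(np.round(d["centre"]).tolist(),round(d["p"],2)) for d in ctrl.spot_point(q,k)[:4]])
E
```

```text
39.55 machine mm [-43.   13.9] 411.0 yaw -49.24 F [ 0.4 -0.6  0.5]
lip s [(-6, 1), (-5, 1), (-4, 3), (-3, 22), (-2, 38), (-1, 49), (0, 53), (1, 45), (2, 39), (3, 36), (4, 19), (5, 5), (6, 10), (7, 17), (8, 38), (9, 37), (10, 27), (11, 15), (12, 5), (13, 6)]
end s [(-6, 17), (-5, 44), (-4, 84), (-3, 123), (-2, 153), (-1, 165), (0, 157), (1, 118), (2, 78), (3, 37), (4, 12), (5, 0), (6, 5), (7, 3), (8, 2), (9, 1), (10, 1), (11, 0), (12, 0), (13, 1)]
s shelf_spot [227.2 204.2] 0.71 [(0, [227.4, 204.9]), (3, [228.1, 206.2]), (6, [228.8, 207.5])]
s shelf_lip [225.7 225.1] 0.87 [(0, [225.7, 223.8]), (3, [227.4, 225.2]), (6, [229.2, 226.5])]
side cup_mid [([365.0, 224.0], 0.85), ([401.0, 255.0], 0.68), ([424.0, 324.0], 0.62), ([353.0, 265.0], 0.31)]
side beaker_a [([353.0, 264.0], 0.92), ([355.0, 336.0], 0.57), ([205.0, 177.0], 0.34)]
side mug [([303.0, 299.0], 0.7), ([290.0, 262.0], 0.28)]
side jug []
side sugar_jar [([232.0, 292.0], 0.72)]
side tape [([291.0, 260.0], 0.71), ([202.0, 181.0], 0.33)]
side bandage [([437.0, 285.0], 0.75)]
top cup_mid [([202.0, 280.0], 0.72), ([326.0, 329.0], 0.68), ([268.0, 330.0], 0.58)]
top beaker_a [([303.0, 282.0], 0.84), ([248.0, 228.0], 0.58)]
top mug [([316.0, 219.0], 0.6)]
top jug [([287.0, 163.0], 0.56)]
top sugar_jar [([293.0, 167.0], 0.72), ([380.0, 171.0], 0.51)]
top tape [([355.0, 241.0], 0.67)]
top bandage [([218.0, 330.0], 0.91)]
```

```bash
python3 -c "
from plant import ctrl
print(ctrl.close_job())"
```

```text
the job is handed in; nothing more can be done
None
```

I handed the job in after about 40 s on the robot clock: cup on the grid, shelf swung to its stop, start button pressed right down and released, bystanders seen where they were. The cup was last seen at 12°, before the brew head hid it, so its final upright stance is inferred; on the first try the gripper body shoved it off centre, and I regrasped and re-centred it.

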